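# Uncover the tilted honing stone and hold the plane iron flat on it

## Robot

A 7-joint arm with a two-finger parallel gripper is mounted at the origin on the work surface. World frame = base frame: x ahead of the robot, y to its left, z up, the work surface at z = 0. Lengths are in mm, angles in rad, forces in N, time in s.
With the tool pointing down it reaches from about 375 to 925 mm from the base axis. Payload 3.1 kg.
Tool frame: the origin (TCP) lies at the very end of the fingers, on their centre line; the grasp point (between the pads) lies 19 mm behind it; y points along the fingers, x is the direction in which the jaws open and shut, and the axes are right-handed (so a half turn about y gives the same grasp; the last joint's range is limited). The gripper opens to 85 mm and grips with 20 to 120 N. Pads are 22 mm wide; open, the fingers measure 114 mm over their backs; the gripper's body (76 mm by 85 mm) begins 54 mm behind the grasp point. The pads swing forward as they close: fully open they stand 13 mm farther back than shut.
Start: joints at [1.129, 0.383, 0.044, 1.598, -0.018, 1.161, -0.05], TCP at [219.113, -611.958, 231.269] pointing down, gripper open.
Joint ranges: [-2.61, 2.61], [-0.41, 2.15], [-1.48, 1.57], [0, 2.5], [-1.57, 4.71], [0.05, 1.97], [-2.85, 2.85]. Speed limits (rad/s): [2.79, 2.79, 3.14, 3.14, 3.14, 3.14, 3.14].

## Interface

Orientations are given as a unit quaternion [x, y, z, w].
In Python, from plant import status, vision, arm gives the robot as it stands. The module is installed in compiled form; this text tells all that it offers.
- The arm moves only by the tool carry_out, never from a script. Its argument "commands" is one flat list of numbers, 4 for each row, row after row: the shift along the tool's x, y, z in m, then the turn about the tool's y in rad. A call has 1 to 10 rows; each row shifts and turns the commanded pose from where the row before left it, along the tool's axes as they then stand; what a row does not reach is not made up. A row lasts 1/12 s, in which the tool goes at most 41.7 mm and 7.16 degrees, less where a joint would pass 70% of its speed; a pose out of reach is approached as far as the arm can. A call with a gripper value outside its range is refused whole. "fingers" is the finger opening in m, from 0 to 0.0854, set as the call begins (left out, the last holds). The fingers move at their own pace and stop on an object; "force" is the grip in N (left out, the last holds). Time passes only in rows, so rows that do not move let the fingers close. It gives the time, the measured TCP pose, the force and the opening at its end, in the units of the state.
- status.get_state(): the state, without advancing time (a new reading comes with each control period).
- vision.get_image(name): name is "scene" or "top"; returns a dict with "image" (420x560x3 uint8, red, green, blue), "z_map" (420x560 float32, mm along the optical axis (not along the pixel's ray), 0 where there is no reading), "fx", "fy", "cx", "cy" (pixels), "origin" and "rotation" of the camera in the world. Camera axes: x right, y up, looking along -z (the intrinsics and any distortion apply to the point x, -y, -z); pixel columns grow to the right and rows downward; lengths in mm; the calibration is good to about 2 mm. A picture is of the moment at which its call begins.
- arm.hand_in(): hands the job in, once; it reports no verdict.
The state is a dict: "time": time; "joint_positions": joint angles; "joint_vel": joint speeds; "joint_torque": joint torques, N m; "position": TCP position; "ee_rot": TCP orientation; "wrist_force": force on the tool from outside, world axes, zero at the start; "moment": the same for the moment, N m; "finger_gap": finger opening in mm.
Only numpy, scipy, OpenCV 4.12 (cv2) and the standard library are available. Lean on these libraries where they do the work, as an engineer would, in place of code of your own. Each camera call takes 0.05 s, during which the arm holds its last target.

## Task

Lift the loose plywood dust cap off the honing stage by its grip bar and set it down (not dropped) upright inside the shallow metal tray. Then pick up the plane iron by its wooden grip, tilt it to the slope of the stone and press it gently, centred and lengthwise, so that its whole underside lies flush on the stone and the sprung stone sinks to about the middle of its travel. Finish while still gripping it and holding it pressed there; leave the other things on the bench alone.

Things in the scene. Friction and masses are not known exactly. Their poses are not given: they have to be found in the camera images.
- cap_bar (a point): Centre of the wooden grip bar, 50 (x) x 20 (y) x 34 mm high, on top of the dust cap: a plywood hood open below, 152 (x) x 92 (y) x 114 mm high without bar. This point is 17 mm above the hood's flat top, 131 mm above its lower rim. About 0.3 kg, z up. It starts over the honing stage, rim 8 mm above the bench, 8 mm clear of the parts within: lift it straight up 115 mm or more to clear them.
- cap_foot (a point): Centre of the cap's lower rim, 131 mm below cap_bar, same axes.
- tray_in (a point): Centre of the inner floor of the cap's tray: fixed, sheet-metal, 182 (x) x 122 (y) x 20 mm high outside, 170 x 110 mm inside, z up; the inner floor lies 6 mm above the bench, the rim 14 mm above that. Tray and plane iron may swap sides (left or right of the stage) from start to start.
- face (a point): Centre of the honing stone's top face, 116 (x) x 64 (y) mm, 74 to 85 mm above the bench, hidden under the cap at first. z is the face's normal; x runs up the slope, away from the robot. It is tilted 0.15 to 0.40 rad, low end toward the robot, and clamped: pressing does not change the angle. Below it is a fixed foot board 170 x 110 x 8 mm.
- bed (a joint): How far the stone, on its sprung bed, is pushed down along its face's normal: 0 at rest, 0.008 m at the stop. It gives about 1 mm per 1.5 N after 0.5 N.
- iron_mid (a point): Centre, half-way up, of the plane iron: a flat steel plate 76 (x) x 44 (y) x 4 mm with a wooden grip block 60 (x) x 24 (y) x 40 mm high upright on its middle, 44 mm in all. This point is 22 mm above the flat underside; z points up, away from it. Alike both ways round. 0.14 to 0.26 kg. Lies flat on the bench at the start.
- chisel: Bystander: a chisel with turned wooden handle, 213 mm long, lying beside the stage. Origin at bench height at its middle.
- jar: Bystander: a glass jar with steel lid, 44 mm across, 75 mm high. Origin under its centre.
- offcut: Bystander: a pale offcut of wood, 110 x 45 x 30 mm. Origin under its centre.
- hammer: Bystander: a hammer lying on the far part of the bench.
- mallet: Bystander: a wooden mallet lying on the far part of the bench, head 120 x 70 x 80 mm.
- tin: Bystander: a plain metal tin, 74 mm across, 100 mm high. Origin under its centre.
- square_block: Bystander: a dark block of wood, 60 x 50 x 35 mm. Origin under its centre.
Mind the look-alikes: they are no part of the job. Leave any blue look-alike of the part that bears cap_bar alone.

How it is judged:
By the outcome, as a careful person would: the job done as asked, in the order asked, and still so for the second after the job is handed in, while the arm keeps its last pose, push and grip.
It also fails if it takes over 61 s, if anything falls off the work surface, if the arm or the gripper's body presses on something with over 40 N, if the wrist force passes 120 N, or if a joint passes its speed limit or range.

## Working session

There is one attempt and no reset: what is moved stays moved. The work goes in short steps, Python scripts to look and compute and a tool call to move; the robot and the scene stay as the last step left them, time stands still between calls to the robot, and variables do not carry over. Pictures are saved under pics/ and viewed, and the job is handed in when it is done.

Besides the shell and the picture viewer there is one more tool, called after ">>>" as a command line: name --argument value ..., lists and objects as JSON in quotes. carry_out: Moves the arm, as the interface text tells. Its arguments: {"type":"object","properties":{"commands":{"type":"array"},"fingers":{"type":"number"},"force":{"type":"number"}},"required":["commands"]}

```bash
mkdir -p pics; cat > h.py <<'E'
import numpy as np, cv2
from plant import status, vision, arm
from scipy.spatial.transform import Rotation as R
def snap(name,fn=None):
    d=vision.get_image(name)
    np.savez('last_%s.npz'%name,**{k:np.array(v) for k,v in d.items()})
    if fn: cv2.imwrite('pics/'+fn,d['image'][:,:,::-1])
    return d
def load(name):
    z=np.load('last_%s.npz'%name); return {k:z[k] for k in z.files}
def cloud(d):
    Z=d['z_map'].astype(float); v,u=np.mgrid[0:Z.shape[0],0:Z.shape[1]]
    x=(u-d['cx'])/d['fx']*Z; y=(v-d['cy'])/d['fy']*Z
    P=np.stack([x,-y,-Z],-1)
    rot=np.array(d['rotation'])
    M=rot if rot.shape==(3,3) else R.from_quat(rot).as_matrix()
    W=P@M.T+np.array(d['origin']); W[Z==0]=np.nan
    return W
E
python3 - <<'E'
from h import *
print(status.get_state())
for n in('scene','top'):
    d=snap(n,n+'0.png'); print(n,{k:d[k] for k in d if k not in('image','z_map')})
E
```

```text
{'time': 0.0, 'joint_positions': array([ 1.12921149,  0.38381686,  0.04383948,  1.59956204, -0.01791498,
        1.16117151, -0.04992422]), 'joint_vel': array([ 0.00012642, -0.00192296,  0.00138239, -0.00021701, -0.00147478,
       -0.00066062, -0.00174356]), 'joint_torque': array([ 2.22318413e-04, -4.33455026e+01,  1.02478914e+00, -2.49509686e+01,
        1.06986752e-02,  1.13310741e-02, -5.51454050e-06]), 'position': array([ 218.76889581, -611.09581201,  229.90446951]), 'ee_rot': array([-0.57767833,  0.40786078, -0.40632841,  0.5786489 ]), 'wrist_force': array([ 0.19152164, -1.02847413,  0.7430043 ]), 'moment': array([0.01724042, 0.05098105, 0.0154939 ]), 'finger_gap': 85.28427851458082}
scene {'fx': 454.6018936813216, 'fy': 454.6018936813216, 'cx': 277.50710722916676, 'cy': 216.98936377321218, 'origin': array([1057.64657977,  650.27552903,  902.16160695]), 'rotation': array([0.12958885, 0.35503638, 0.86291348, 0.33546421])}
top {'fx': 399.7460414943797, 'fy': 399.7460414943797, 'cx': 281.63942653019666, 'cy': 211.4966594748205, 'origin': array([ 451.00634469,   34.42001503, 1026.86929166]), 'rotation': array([-0.02293521,  0.02619187,  0.71093212, -0.70239838])}
```

View pics/scene0.png

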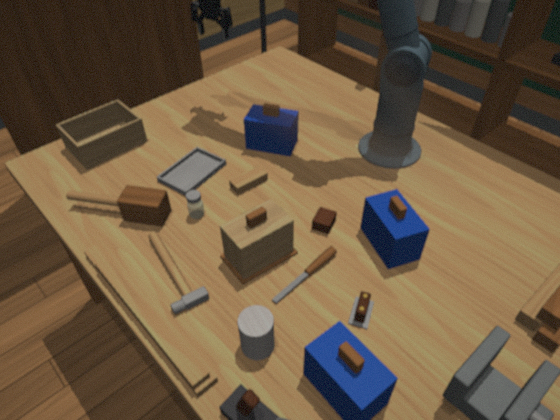

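View pics/top0.png

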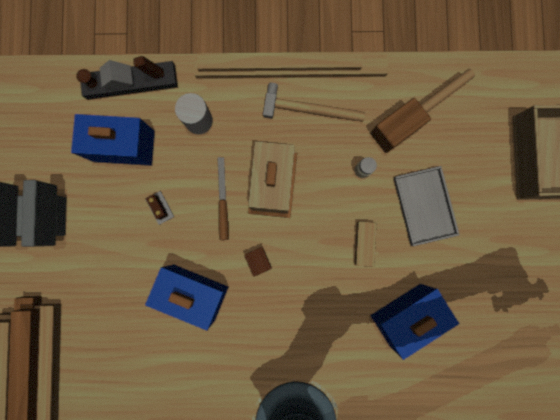

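The plywood cap is at top pixel (271,176), on its brown foot board. The three blue hoods at (112,138), (187,297) and (415,321) are look-alikes. The iron is at (158,207): a steel plate with a wooden grip. It could be confused with the dark block at (258,261) or the hand plane at (128,78). The tray is at (426,205), with another open box at (545,150). Next I'll check close crops and measure.

```bash
python3 - <<'E'
from h import *
d=load('top'); I=d['image'][:,:,::-1]
def crop(u,v,r=45): return cv2.resize(I[v-r:v+r,u-r:u+r],(390,390),interpolation=cv2.INTER_CUBIC)
cv2.imwrite('pics/crop0.png',np.hstack([crop(271,176),crop(158,207)]))
W=cloud(d)
def rect(name,lo,hi,box):
    u0,v0,u1,v1=box; w=W[v0:v1,u0:u1].reshape(-1,3); w=w[np.isfinite(w[:,2])]
    p=w[(w[:,2]>lo)&(w[:,2]<hi)]
    (c,s,a)=cv2.minAreaRect(p[:,:2].astype(np.float32)); print(name,len(p),'c',np.round(c,1),'s',np.round(s,1),'a',round(a,1),'z med',np.round(np.median(p[:,2]),1),'mean',p.mean(0).round(1))
print('bench',np.nanmedian(W[230:250,300:340,2]))
rect('bar',146,170,(235,135,310,220))
rect('hood',112,130,(235,135,310,220))
rect('ironplate',2.5,8,(135,182,182,230))
rect('irongrip',35,60,(135,182,182,230))
rect('trayrim',14,30,(385,155,470,255))
rect('chisel',8,60,(210,150,235,245))
rect('jar',60,100,(350,150,382,180))
rect('offcut',20,50,(350,212,380,272))
rect('block',25,50,(240,240,280,280))
# scene
d=load('scene'); W=cloud(d)
print('bench scene',np.nanmedian(W[200:210,330:350,2]))
rect('bar',146,170,(200,190,310,290)); rect('hood',112,130,(200,190,310,290))
rect('ironplate',2.5,8,(340,280,385,335)); rect('irongrip',35,60,(340,280,385,335))
rect('trayrim',14,30,(150,140,235,198))
E
```

```text
bench 0.19878048849159313
bar 205 c [596.8  52.7] s [19.9 49.9] a 84.3 z med 155.6 mean [596.5  52.8 155.5]
hood 2436 c [597.2  52.8] s [ 91.9 152.6] a 83.9 z med 122.0 mean [595.6  52.8 122. ]
ironplate 404 c [541.3 346.4] s [121.9 119.1] a 0.2 z med 3.7 mean [537.8 341.2   4.1]
irongrip 251 c [536.5 342.9] s [60.4 24.8] a 27.0 z med 44.0 mean [536.  341.8  43.8]
trayrim 626 c [ 532.4 -338.4] s [182.1 124.1] a 12.7 z med 19.1 mean [ 531.4 -338.9   19. ]
chisel 574 c [558.8 179.7] s [211.4  25.5] a 1.3 z med 18.9 mean [535.  179.9  17.8]
jar 230 c [ 626.8 -179.9] s [37.8 39.5] a 44.2 z med 74.3 mean [ 626.6 -178.9   73.9]
offcut 816 c [ 438.1 -179.3] s [ 45.6 109.8] a 85.4 z med 29.8 mean [ 437.7 -178.5   29.7]
block 498 c [397.4  91.3] s [59.7 50.2] a 22.7 z med 35.1 mean [397.4  91.1  35.1]
bench scene -0.4026769605501386
bar 176 c [601.   54.2] s [23.9 49.4] a 85.3 z med 154.2 mean [602.6  55.5 153.4]
hood 1686 c [600.   53.3] s [ 95.  154.3] a 84.0 z med 121.1 mean [607.2  60.2 120.9]
ironplate 277 c [523.6 334.4] s [154.2 100.5] a 41.0 z med 3.7 mean [540.2 345.6   4. ]
irongrip 262 c [540.1 343.6] s [63.6 24. ] a 27.7 z med 43.4 mean [542.7 345.2  43. ]
trayrim 393 c [ 525.4 -288.5] s [186.6 229. ] a 11.6 z med 17.9 mean [ 535.2 -321.9   18.4]
```

View pics/crop0.png

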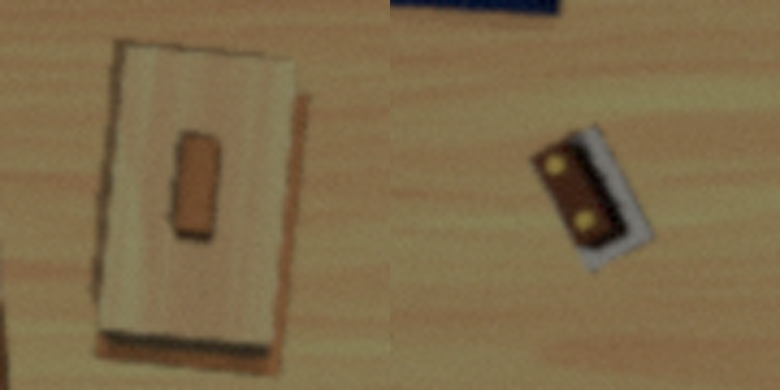

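The plywood cap's bar is at (597,53), top z 155.6, yaw about −6°. The iron's grip is at (537,343), top z 44, yaw 27°. The tray is at (532,−338), yaw 12.7°. All of these match the given sizes, and the crop shows the plywood cap with its brown bar and the steel plate with its wooden grip. The tool can only yaw, so the iron will have to tilt passively, pivoting in the pads against the stone. I'll turn first and then move over.

```bash
cat >> h.py <<'E'
def pose(s=None):
    s=s or status.get_state(); M=R.from_quat(s['ee_rot']).as_matrix()
    return np.array(s['position']),np.degrees(np.arctan2(M[1,0],M[0,0])),M
def plan(target,ang=None):
    p,a,M=pose()
    d=M.T@(np.array(target)-p)/1000
    print('pos',p.round(1),'a',round(a,2),'tooly',M[:,1].round(3),'F',status.get_state()['wrist_force'].round(2),'gap',round(status.get_state()['finger_gap'],1),'t',round(status.get_state()['time'],2))
    print('tool shift',d.round(4),'len',round(np.linalg.norm(d),4))
    if ang is not None: print('turn',round(np.radians(a-ang),4))
E
ls
```

```text
h.py
last_scene.npz
last_top.npz
pics
```

>>> carry_out --commands '[0,0,0,0.112,0,0,0,0.112,0,0,0,0.112,0,0,0,0.112,-0.02,0,0.009,0,-0.03,0,0.013,0,-0.03,0,0.013,0,-0.03,0,0.013,0,-0.03,0,0.013,0,-0.03,0,0.013,0]' --fingers 0.0854 --force 40

```text
time: 0.93
position: [310.6, -448.7, 230.7]
ee_rot: [-0.473, 0.526, -0.525, 0.473]
wrist_force: [1.0, -0.6, -0.7]
finger_gap: 85.3
```

```bash
python3 -c "
from h import *
plan([597.5,53,200],-96)"
```

```text
pos [ 310.6 -448.7  230.7] a -95.97 tooly [-0.001  0.001 -1.   ] F [ 1.04 -0.56 -0.68] gap 85.3 t 0.93
tool shift [-0.5288  0.0309  0.2331] len 0.5788
turn 0.0004
```

>>> carry_out --commands '[-0.035,0,0.0155,0,-0.035,0,0.0155,0,-0.035,0,0.0155,0,-0.035,0,0.0155,0,-0.035,0,0.0155,0,-0.035,0,0.0155,0,-0.035,0,0.0155,0,-0.035,0,0.0155,0,-0.035,0,0.0155,0,-0.035,0,0.0155,0]'

```text
time: 1.77
position: [501.0, -116.8, 231.0]
ee_rot: [-0.473, 0.526, -0.525, 0.473]
wrist_force: [0.8, -0.6, -0.1]
finger_gap: 85.5
```

>>> carry_out --commands '[-0.035,0,0.0155,0,-0.035,0,0.0155,0,-0.035,0,0.0155,0,-0.035,0,0.0155,0,-0.02,0,0.009,0,-0.01,0,0.005,0,0,0,0,0,0,0,0,0]'

```text
time: 2.43
position: [593.6, 41.4, 230.6]
ee_rot: [-0.474, 0.526, -0.525, 0.472]
wrist_force: [0.0, -0.1, -0.1]
finger_gap: 85.3
```

```bash
python3 -c "
from h import *
plan([597.5,53,129],-96)
snap('scene','s1.png');snap('top','t1.png')"
```

```text
pos [593.6  41.4 230.6] a -95.98 tooly [-0.002 -0.001 -1.   ] F [ 0.02 -0.11 -0.09] gap 85.3 t 2.43
tool shift [-0.0121  0.1016  0.0029] len 0.1023
turn 0.0003
```

View pics/s1.png

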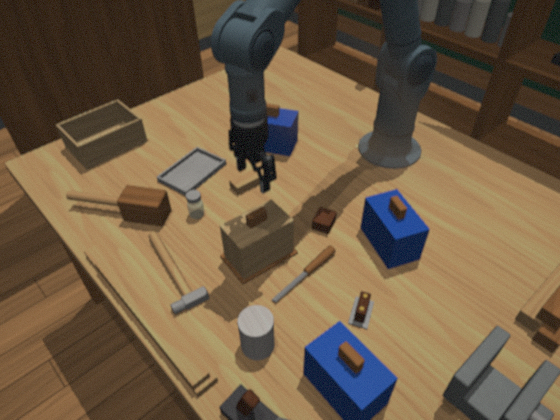

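The open gripper is at (255,165), above and just short of the bar at (257,215). The way down is clear.

>>> carry_out --commands '[-0.012,0,0.003,0,0,0.02,0,0,0,0.02,0,0,0,0.02,0,0,0,0.012,0,0,0,0,0,0]'

```text
time: 3.03
position: [595.7, 53.0, 155.9]
ee_rot: [-0.475, 0.527, -0.524, 0.471]
wrist_force: [-0.3, 0.5, -0.3]
finger_gap: 85.4
```

```bash
python3 -c "
from h import *
plan([597.5,53,130],-96)
snap('scene');d=snap('top')
for n in('scene','top'):
  d=load(n);I=d['image'][:,:,::-1]
  c=(255,205) if n=='scene' else (271,176)
  cv2.imwrite('pics/z1%s.png'%n,cv2.resize(I[c[1]-60:c[1]+60,c[0]-60:c[0]+60],(390,390)))
a=cv2.imread('pics/z1scene.png');b=cv2.imread('pics/z1top.png');cv2.imwrite('pics/z1.png',np.hstack([a,b]))"
```

```text
pos [595.7  53.  155.9] a -96.05 tooly [-0.007 -0.001 -1.   ] F [-0.31  0.49 -0.33] gap 85.4 t 3.03
tool shift [-0.0003  0.0259  0.0019] len 0.026
turn -0.0009
```

View pics/z1.png

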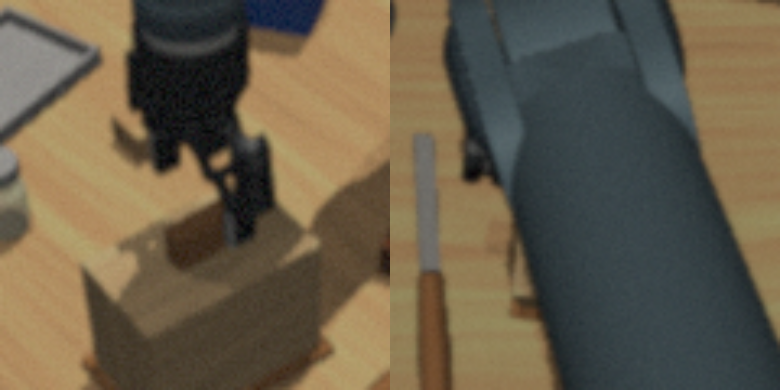

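The scene crop shows one finger on either side of the bar at (200,230). I'll lower and close.

>>> carry_out --commands '[0,0.012,0.001,0,0,0.013,0.001,0,0,0,0,0]'

```text
time: 3.38
position: [599.0, 53.5, 131.8]
ee_rot: [-0.474, 0.526, -0.525, 0.472]
wrist_force: [-0.3, -0.2, -1.7]
finger_gap: 85.4
```

>>> carry_out --commands '[0,0,0,0,0,0,0,0,0,0,0,0,0,0,0,0,0,0,0,0,0,0,0,0,0,0,0,0,0,0,0,0]' --fingers 0.0 --force 50

```text
time: 4.05
position: [600.7, 53.6, 134.7]
ee_rot: [0.473, -0.525, 0.526, -0.473]
wrist_force: [1.0, -1.4, 2.2]
finger_gap: 18.9
```

>>> carry_out --commands '[0,-0.005,0,0,0,-0.01,0,0,0,-0.012,0,0,0,-0.015,0,0,0,-0.015,0,0,0,-0.015,0,0,0,-0.015,0,0,0,-0.015,0,0,0,-0.015,0,0,0,-0.015,0,0]'

```text
time: 4.88
position: [600.2, 54.4, 268.0]
ee_rot: [0.473, -0.525, 0.525, -0.474]
wrist_force: [0.5, 0.6, -3.1]
finger_gap: 18.9
```

>>> carry_out --commands '[0,-0.015,0,0,0,-0.01,0,0,0,0,0,0,0,0,0,0]'

```text
time: 5.22
position: [600.7, 54.3, 292.2]
ee_rot: [0.473, -0.525, 0.526, -0.474]
wrist_force: [0.1, -0.2, -4.0]
finger_gap: 18.9
```

```bash
python3 -c "
from h import *
plan([532,-338,290],-77.3)
snap('scene','s2.png')"
```

```text
pos [600.7  54.3 292.2] a -95.95 tooly [ 0.002  0.    -1.   ] F [ 0.06 -0.16 -4.  ] gap 18.9 t 5.22
tool shift [ 0.3973  0.002  -0.0276] len 0.3983
turn -0.3256
```

View pics/s2.png

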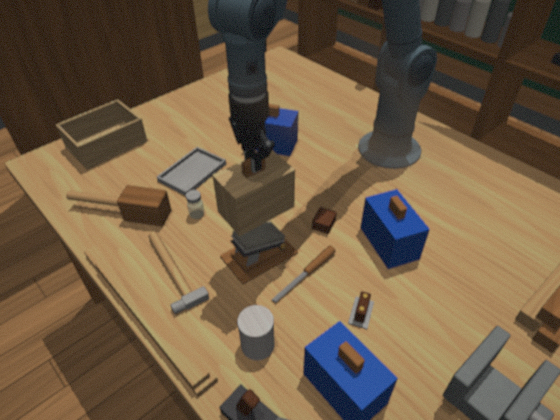

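The cap is clear of the stage. It hangs at (255,195), and the tilted stone shows below it at (258,238). I'll turn to the tray's yaw and carry the cap over.

>>> carry_out --commands '[0,0,0,-0.055,0,0,0,-0.09,0,0,0,-0.09,0,0,0,-0.09,0.01,0,-0.004,0,0.02,0,-0.008,0,0.026,0,-0.011,0,0.026,0,-0.011,0,0.026,0,-0.011,0,0.026,0,-0.011,0]'

```text
time: 6.1
position: [573.7, -91.3, 290.1]
ee_rot: [0.552, -0.443, 0.442, -0.551]
wrist_force: [-0.0, 0.5, -3.4]
finger_gap: 18.8
```

>>> carry_out --commands '[0.026,0,-0.011,0,0.026,0,-0.011,0,0.026,0,-0.011,0,0.026,0,-0.011,0,0.026,0,-0.011,0,0.026,0,-0.011,0,0.026,0,-0.011,0,0.026,0,-0.011,0,0.015,0,-0.006,0,0.008,0,-0.003,0]'

```text
time: 6.93
position: [527.7, -340.8, 289.8]
ee_rot: [0.551, -0.445, 0.444, -0.549]
wrist_force: [0.3, -0.5, -2.7]
finger_gap: 18.7
```

```bash
python3 -c "
from h import *
plan([532,-338,290],-77.3)
snap('scene','s3.png');snap('top','t3.png')"
```

```text
pos [ 527.7 -340.8  289.8] a -77.86 tooly [-0.004 -0.001 -1.   ] F [ 0.26 -0.46 -2.7 ] gap 18.7 t 6.93
tool shift [-0.0019 -0.0002  0.0048] len 0.0052
turn -0.0098
```

View pics/s3.png

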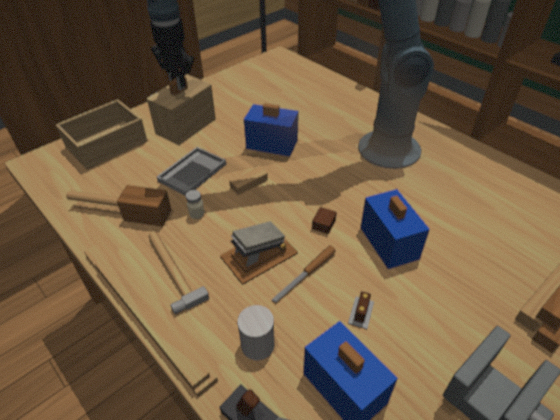

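View pics/t3.png

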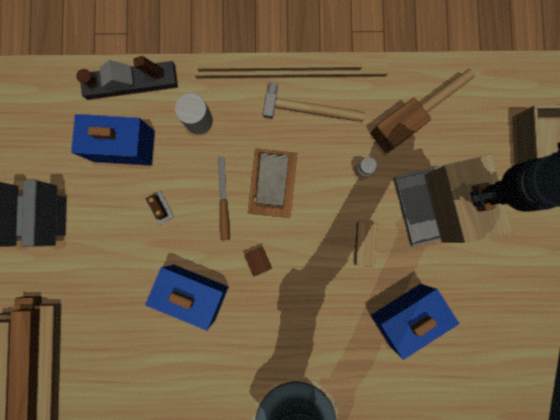

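The cap is above the tray: hood at (180,110) in scene and (470,200) in top. The stage is now bare at (258,243) in scene and (273,180) in top. I'll measure the cap's offset and the stone.

```bash
python3 - <<'E'
from h import *
for n,box,sb,ib in(('scene',(130,60,230,150),(220,215,300,280),(340,280,385,335)),('top',(400,140,520,260),(245,145,300,220),(135,182,182,230))):
    d=load(n); W=cloud(d)
    u0,v0,u1,v1=box; w=W[v0:v1,u0:u1].reshape(-1,3); w=w[np.isfinite(w[:,2])]
    p=w[(w[:,2]>225)&(w[:,2]<310)&(abs(w[:,0]-530)<130)]
    h,e=np.histogram(p[:,2],np.arange(225,312,4)); print(n,dict(zip(e.astype(int),h)))
    z0=np.median(p[(p[:,2]>265)&(p[:,2]<290)][:,2]); q=p[abs(p[:,2]-z0)<4]
    print(' hoodtop',z0.round(1),cv2.minAreaRect(q[:,:2].astype(np.float32)))
    q=p[(p[:,2]>z0+10)]
    # stone: plane fit
    u0,v0,u1,v1=sb; w=W[v0:v1,u0:u1].reshape(-1,3); w=w[np.isfinite(w[:,2])]
    p=w[(w[:,2]>55)&(w[:,2]<115)]
    best=None;rng=np.random.default_rng(0)
    for _ in range(500):
        a,b,c=p[rng.choice(len(p),3,False)]; nn=np.cross(b-a,c-a); 
        if np.linalg.norm(nn)<50: continue
        nn/=np.linalg.norm(nn); k=abs((p-a)@nn)<2.5
        if best is None or k.sum()>best.sum(): best=k
    q=p[best]; c=q.mean(0); _,_,V=np.linalg.svd(q-c); nn=V[2]*np.sign(V[2,2])
    ex=-nn*nn[2]+[0,0,1]; ex/=np.linalg.norm(ex); ey=np.cross(nn,ex)
    uv=np.stack([(q-c)@ex,(q-c)@ey],1).astype(np.float32); r=cv2.minAreaRect(uv)
    ctr=c+ex*r[0][0]+ey*r[0][1]
    print(' stone n',nn.round(3),'tilt',np.arccos(nn[2]).round(3),'az',np.degrees(np.arctan2(ex[1],ex[0])).round(1),'ctr',ctr.round(1),'size',np.round(r[1],1),round(r[2],1),len(q), 'resid',((q-c)@nn).std().round(2))
    # foot board
    p=w[(w[:,2]>5)&(w[:,2]<11)]; print(' foot',cv2.minAreaRect(p[:,:2].astype(np.float32)))
    u0,v0,u1,v1=ib; w=W[v0:v1,u0:u1].reshape(-1,3);p=w[w[:,2]>38]; print(' iron',cv2.minAreaRect(p[:,:2].astype(np.float32)))
E
```

```text
scene {np.int64(225): np.int64(79), np.int64(229): np.int64(79), np.int64(233): np.int64(88), np.int64(237): np.int64(79), np.int64(241): np.int64(87), np.int64(245): np.int64(91), np.int64(249): np.int64(88), np.int64(253): np.int64(80), np.int64(257): np.int64(88), np.int64(261): np.int64(86), np.int64(265): np.int64(91), np.int64(269): np.int64(83), np.int64(273): np.int64(622), np.int64(277): np.int64(244), np.int64(281): np.int64(26), np.int64(285): np.int64(15), np.int64(289): np.int64(21), np.int64(293): np.int64(21), np.int64(297): np.int64(22), np.int64(301): np.int64(30), np.int64(305): np.int64(37)}
 hoodtop 275.9 ((528.7230834960938, -339.74981689453125), (155.26268005371094, 97.51065826416016), 11.84135627746582)
 stone n [-0.282  0.038  0.959] tilt 0.289 az -7.6 ctr [596.1  55.   80.1] size [119.9  66.6] 1.4 748 resid 1.13
 foot ((590.3610229492188, 41.34503173828125), (209.84542846679688, 197.43751525878906), 49.851837158203125)
 iron ((590.81005859375, 361.50128173828125), (169.8350372314453, 32.621002197265625), 21.723955154418945)
top {np.int64(225): np.int64(70), n
[... 330 characters left out ...]
): np.int64(1352), np.int64(277): np.int64(1831), np.int64(281): np.int64(16), np.int64(285): np.int64(10), np.int64(289): np.int64(11), np.int64(293): np.int64(14), np.int64(297): np.int64(8), np.int64(301): np.int64(16), np.int64(305): np.int64(20)}
 hoodtop 277.2 ((524.5489501953125, -340.2541198730469), (152.04730224609375, 95.11027526855469), 12.037140846252441)
 stone n [-0.28   0.034  0.96 ] tilt 0.285 az -6.9 ctr [592.2  53.4  80.5] size [116.2  63.9] 0.2 1084 resid 1.29
 foot ((593.5848999023438, 54.275230407714844), (183.10691833496094, 132.3660430908203), 0.7264363169670105)
 iron ((536.6907348632812, 343.09869384765625), (59.40662384033203, 24.73015594482422), 26.720027923583984)
```

```bash
python3 - <<'E'
from h import *
for n in('scene','top'):
    d=load(n); W=cloud(d); w=W.reshape(-1,3); w=w[np.isfinite(w[:,2])]
    u=R.from_euler('z',-12.7,degrees=True).apply(w-[532.4,-338.4,0])
    k=(abs(u[:,0])<105)&(abs(u[:,1])<74)&(w[:,2]>12)&(w[:,2]<24)
    p=w[k]; print(n,k.sum(),cv2.minAreaRect(p[:,:2].astype(np.float32)))
    u=u[k]; print(np.percentile(u[:,0],[0.5,2,98,99.5]).round(1),np.percentile(u[:,1],[.5,2,98,99.5]).round(1))
plan([532,-338,290],-77.3)
E
```

```text
scene 427 ((535.8667602539062, -338.10089111328125), (188.0535125732422, 127.17611694335938), 11.818178176879883)
[-88.5 -85.9  94.8  96.3] [-63.5 -61.3  61.2  62.1]
top 394 ((532.0335083007812, -336.6134033203125), (182.00184631347656, 120.33731079101562), 12.398929595947266)
[-90.7 -90.   90.6  90.9] [-54.2 -45.2  61.5  61.9]
pos [ 529.1 -338.3  290.1] a -77.7 tooly [-0.002  0.    -1.   ] F [ 0.43 -0.21 -3.1 ] gap 18.3 t 7.03
tool shift [0.0003 0.0001 0.0029] len 0.0029
turn -0.0069
```

>>> carry_out --commands '[0.001,0,0.0065,-0.007,0,0.015,0,0,0,0.02,0,0,0,0.02,0,0,0,0.02,0,0,0,0.02,0,0,0,0.015,0,0,0,0,0,0,0,0,0,0,0,0,0,0]'

```text
time: 7.87
position: [539.5, -333.8, 182.6]
ee_rot: [-0.554, 0.439, -0.44, 0.555]
wrist_force: [-0.2, -0.0, -2.6]
finger_gap: 18.5
```

```bash
python3 - <<'E'
from h import *
snap('scene','s4.png');snap('top','t4.png')
plan([532,-338,133],-77.3)
for n,dx,dy in(('scene',535.8,-338.1),('top',532.2,-337.8)):
    d=load(n); W=cloud(d); w=W.reshape(-1,3); w=w[np.isfinite(w[:,2])]
    k=(abs(w[:,0]-532)<110)&(abs(w[:,1]+338)<90)&(w[:,2]>120)&(w[:,2]<200)
    p=w[k]; h,e=np.histogram(p[:,2],np.arange(120,200,1)); z0=e[h.argmax()]+.5
    p=p[abs(p[:,2]-z0)<4]; print(n,z0,len(p),cv2.minAreaRect(p[:,:2].astype(np.float32)))
E
```

```text
pos [ 539.5 -335.   183.4] a -76.88 tooly [ 0.003 -0.001 -1.   ] F [ 0.16 -0.27 -2.32] gap 19.1 t 7.97
tool shift [ 0.0011  0.0504 -0.0081] len 0.051
turn 0.0073
scene 169.5 840 ((539.79443359375, -332.2325439453125), (154.49661254882812, 95.8401870727539), 12.829744338989258)
top 170.5 2333 ((536.2157592773438, -333.2336120605469), (152.07611083984375, 93.65787506103516), 12.876673698425293)
```

View pics/s4.png

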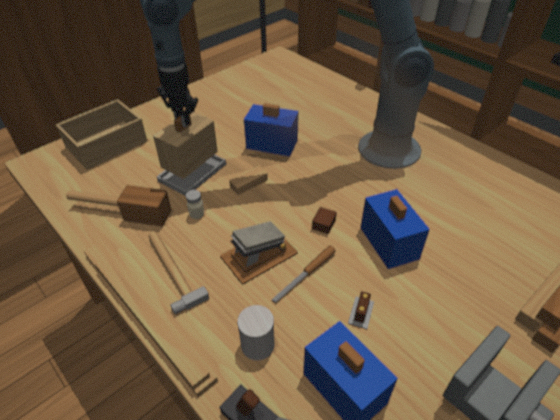

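>>> carry_out --commands '[0.004,0,-0.005,0.006,0,0.01,0,0,0,0.01,0,0,0,0.005,0,0,0,0,0,0,0,0,0,0,0,0,0,0]'

```text
time: 8.55
position: [533.8, -340.1, 156.1]
ee_rot: [-0.552, 0.442, -0.441, 0.552]
wrist_force: [-0.4, -0.1, -3.5]
finger_gap: 18.7
```

```bash
python3 - <<'E'
from h import *
snap('scene','s5.png');snap('top','t5.png')
plan([532,-338,133],-77.3)
for n,dx,dy in(('scene',535.8,-338.1),('top',532.2,-337.8)):
    d=load(n); W=cloud(d); w=W.reshape(-1,3); w=w[np.isfinite(w[:,2])]
    k=(abs(w[:,0]-532)<110)&(abs(w[:,1]+338)<90)&(w[:,2]>120)&(w[:,2]<200)
    p=w[k]; h,e=np.histogram(p[:,2],np.arange(120,200,1)); z0=e[h.argmax()]+.5
    p=p[abs(p[:,2]-z0)<4]; print(n,z0,len(p),cv2.minAreaRect(p[:,:2].astype(np.float32)))
I=load('scene')['image'][:,:,::-1]; cv2.imwrite('pics/z5.png',cv2.resize(I[90:210,130:250],(600,600)))
E
```

```text
pos [ 534.2 -340.3  156.7] a -77.28 tooly [ 0.001 -0.    -1.   ] F [-0.38  0.79 -2.79] gap 18.9 t 8.65
tool shift [-0.0027  0.0237 -0.0017] len 0.0239
turn 0.0004
scene 142.5 814 ((533.8469848632812, -337.3232116699219), (155.80450439453125, 96.77843475341797), 12.233275413513184)
top 143.5 2183 ((530.6349487304688, -338.87322998046875), (151.96214294433594, 93.71090698242188), 12.890149116516113)
```

View pics/z5.png

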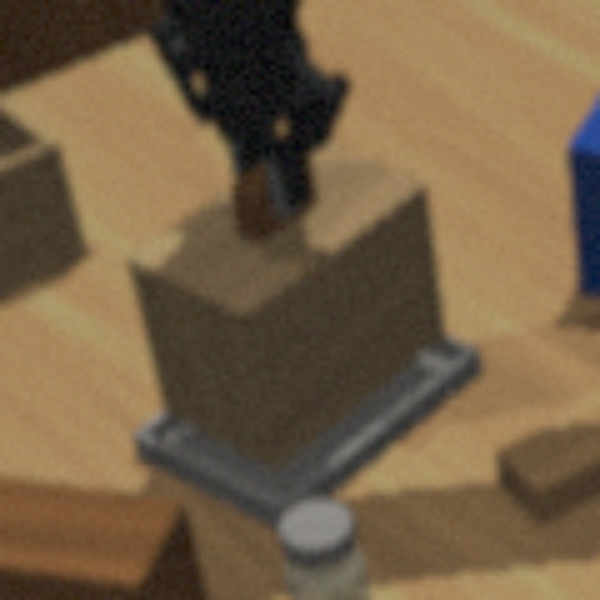

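The cap is over the tray's inner area, within about 2 mm of centre. I'll lower it slowly.

>>> carry_out --commands '[0,0.006,0.0015,0,0,0.006,0,0,0,0.004,0,0,0,0.003,0,0,0,0,0,0,0,0,0,0]'

```text
time: 9.15
position: [534.8, -339.7, 136.7]
ee_rot: [0.552, -0.442, 0.441, -0.552]
wrist_force: [0.4, -0.2, -3.4]
finger_gap: 19.2
```

>>> carry_out --commands '[0,0.0015,0,0,0,0.0015,0,0,0,0.001,0,0,0,0,0,0]'

```text
time: 9.48
position: [535.0, -339.8, 133.1]
ee_rot: [0.552, -0.442, 0.441, -0.552]
wrist_force: [0.6, 0.2, -3.6]
finger_gap: 19.0
```

>>> carry_out --commands '[0,0.001,0,0,0,0.001,0,0,0,0,0,0]'

```text
time: 9.73
position: [535.3, -340.4, 132.5]
ee_rot: [0.552, -0.441, 0.442, -0.552]
wrist_force: [-2.0, -0.1, 3.2]
finger_gap: 19.1
```

```bash
python3 -c "
from h import *
for i in range(3): plan([535,-340,133])
d=snap('scene','s6.png'); I=d['image'][:,:,::-1]; cv2.imwrite('pics/z6.png',cv2.resize(I[90:210,130:250],(600,600)))"
```

```text
pos [ 535.3 -340.4  132.5] a -77.32 tooly [ 0.    -0.001 -1.   ] F [-1.97 -0.11  3.23] gap 19.1 t 9.73
tool shift [-0.0005 -0.0005 -0.0002] len 0.0007
pos [ 535.3 -340.4  132.5] a -77.32 tooly [ 0.    -0.001 -1.   ] F [-1.97 -0.11  3.23] gap 19.1 t 9.73
tool shift [-0.0005 -0.0005 -0.0002] len 0.0007
pos [ 535.3 -340.4  132.5] a -77.32 tooly [ 0.    -0.001 -1.   ] F [-1.97 -0.11  3.23] gap 19.1 t 9.73
tool shift [-0.0005 -0.0005 -0.0002] len 0.0007
```

View pics/z6.png

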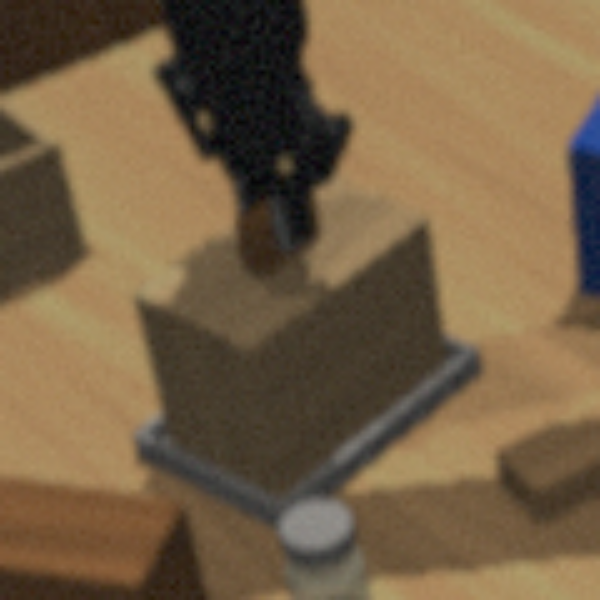

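The force went from −3.5 to +3.2 N, so the cap is seated on the tray floor, with the rim visible all round. I'll release it and rise.

>>> carry_out --commands '[0,0,0,0,0,0,0,0,0,0,0,0,0,0,0,0,0,0,0,0,0,0,0,0]' --fingers 0.0854

```text
time: 10.28
position: [535.3, -339.8, 131.2]
ee_rot: [-0.552, 0.441, -0.442, 0.552]
wrist_force: [0.1, -0.4, -0.5]
finger_gap: 85.2
```

>>> carry_out --commands '[0,-0.01,0,0,0,-0.015,0,0,0,-0.02,0,0,0,-0.02,0,0,0,-0.02,0,0,0,-0.02,0,0,0,-0.02,0,0]'

```text
time: 10.87
position: [535.2, -339.9, 258.2]
ee_rot: [-0.552, 0.441, -0.442, 0.552]
wrist_force: [-0.4, -0.2, 0.5]
finger_gap: 85.2
```

```bash
python3 -c "
from h import *
plan([538,344,250],-63.1)
for n in('scene','top'):
  d=snap(n,n+'7.png');W=cloud(d); w=W.reshape(-1,3); w=w[np.isfinite(w[:,2])]
  k=(abs(w[:,0]-532)<110)&(abs(w[:,1]+338)<90)&(w[:,2]>112)&(w[:,2]<128)
  p=w[k]; print(n,np.median(p[:,2]),cv2.minAreaRect(p[:,:2].astype(np.float32)))
"
```

```text
pos [ 535.2 -339.9  258.2] a -77.28 tooly [ 0.001 -0.    -1.   ] F [-0.36 -0.17  0.52] gap 85.2 t 10.87
tool shift [-0.6665  0.0079  0.1532] len 0.6839
turn -0.2475
scene 118.9123818056629 ((536.0869750976562, -338.4953308105469), (159.23382568359375, 99.51041412353516), 12.639877319335938)
top 119.77113241600762 ((531.8733520507812, -339.3292541503906), (151.9219970703125, 93.78794860839844), 12.659673690795898)
```

View pics/top7.png

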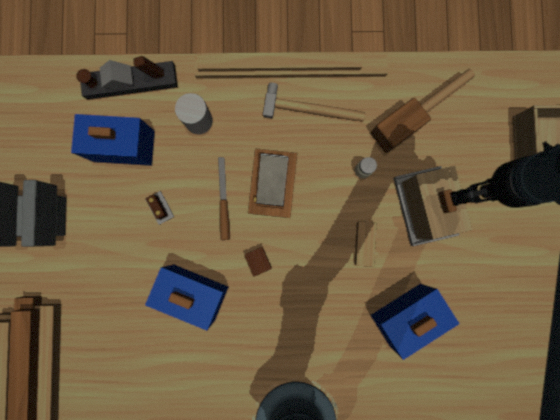

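The cap stands upright and centred in the tray: hood top 120 mm, offset under 2 mm, same yaw. The iron is still at (158,207). I'll move over to it.

>>> carry_out --commands '[0,0,0,-0.06,0,0,0,-0.09,0,0,0,-0.0975,-0.015,0,0.008,0,-0.031,0,0.016,0,-0.031,0,0.016,0,-0.031,0,0.016,0,-0.031,0,0.016,0,-0.031,0,0.016,0,-0.031,0,0.016,0]'

```text
time: 11.8
position: [536.0, -110.3, 255.9]
ee_rot: [0.602, -0.371, 0.37, -0.602]
wrist_force: [0.4, -0.5, 0.6]
finger_gap: 85.7
```

>>> carry_out --commands '[-0.031,0,0.016,0,-0.031,0,0.016,0,-0.031,0,0.016,0,-0.031,0,0.016,0,-0.031,0,0.016,0,-0.031,0,0.016,0,-0.031,0,0.016,0,-0.031,0,0.016,0,-0.031,0,0.016,0,-0.031,0,0.016,0]'

```text
time: 12.63
position: [537.7, 237.8, 256.0]
ee_rot: [0.603, -0.371, 0.37, -0.602]
wrist_force: [0.5, -0.5, -0.0]
finger_gap: 85.5
```

```bash
python3 -c "
from h import *
plan([538.3,343.5,120],-63.1)"
```

```text
pos [537.7 237.8 256. ] a -63.2 tooly [-0.001 -0.    -1.   ] F [ 0.46 -0.48 -0.  ] gap 85.5 t 12.63
tool shift [-0.094   0.1359  0.0483] len 0.1722
turn -0.0017
```

>>> carry_out --commands '[-0.028,0.01,0.014,0,-0.028,0.02,0.014,0,-0.02,0.02,0.01,0,-0.01,0.02,0.005,0,-0.004,0.02,0.002,0,0,0.02,0,0,0,0.02,0,0,0,0.01,0,0,0,0,0,0,0,0,0,0]'

```text
time: 13.47
position: [538.0, 336.0, 116.0]
ee_rot: [0.603, -0.37, 0.37, -0.602]
wrist_force: [-0.3, -0.5, 1.2]
finger_gap: 85.6
```

```bash
python3 -c "
from h import *
plan([538.3,343.5,26],-63.1)
d=snap('scene'); I=d['image'][:,:,::-1]; cv2.imwrite('pics/z8.png',cv2.resize(I[220:340,300:420],(600,600)))
plan([538.3,343.5,26],-63.1)
"
```

```text
pos [538. 336. 116.] a -63.13 tooly [-0.001 -0.    -1.   ] F [-0.33 -0.55  1.21] gap 85.6 t 13.47
tool shift [-0.0065  0.09    0.0038] len 0.0903
turn -0.0006
pos [538.9 336.5 117.2] a -63.14 tooly [ 0.001  0.001 -1.   ] F [-1.1  -0.43  0.72] gap 85.3 t 13.52
tool shift [-0.0065  0.0912  0.0025] len 0.0915
turn -0.0007
```

View pics/z8.png

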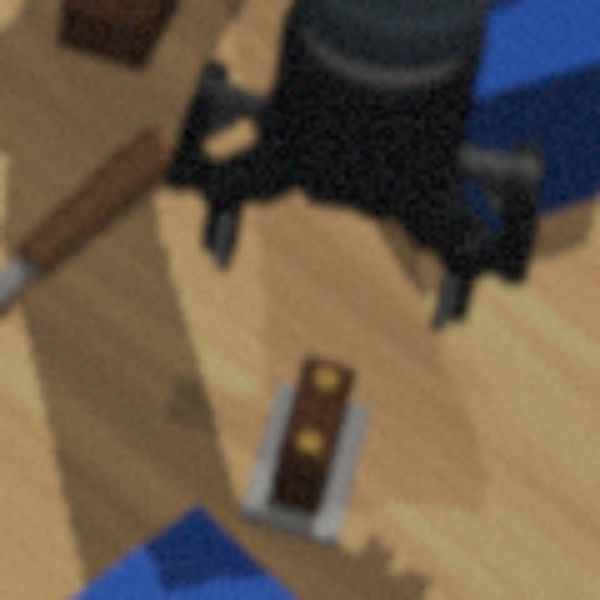

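The open jaws straddle the iron's grip at crop (315,430), well aligned. I'll lower and grip.

>>> carry_out --commands '[-0.0065,0.015,0.003,0,0,0.02,0,0,0,0.02,0,0,0,0.02,0,0,0,0.01,0,0,0,0.006,0,0,0,0,0,0,0,0,0,0]'

```text
time: 14.18
position: [539.1, 343.7, 25.9]
ee_rot: [-0.602, 0.37, -0.37, 0.603]
wrist_force: [0.9, 0.4, 0.0]
finger_gap: 85.3
```

```bash
python3 -c "
from h import *
plan([538.3,343.5,25],-63.1)
d=snap('scene'); I=d['image'][:,:,::-1]; cv2.imwrite('pics/z9.png',cv2.resize(I[230:350,300:420],(600,600)))
"
```

```text
pos [539.1 343.7  25.9] a -63.12 tooly [ 0.001  0.001 -1.   ] F [0.88 0.35 0.03] gap 85.3 t 14.18
tool shift [-0.0002  0.0009 -0.0008] len 0.0013
turn -0.0003
```

View pics/z9.png

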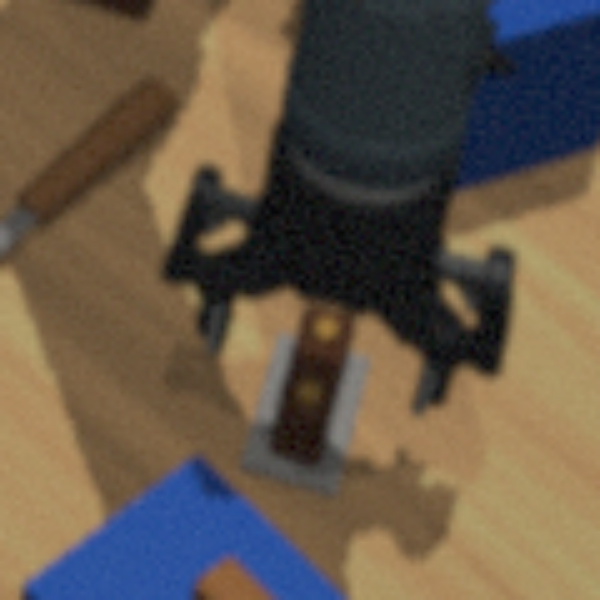

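>>> carry_out --commands '[0,0,0,0,0,0,0,0,0,0,0,0,0,0,0,0,0,0,0,0,0,0,0,0,0,0,0,0,0,0,0,0]' --fingers 0.0 --force 25

```text
time: 14.9
position: [539.0, 343.2, 25.7]
ee_rot: [-0.602, 0.37, -0.37, 0.603]
wrist_force: [0.3, -0.9, 2.0]
finger_gap: 23.9
```

>>> carry_out --commands '[0,-0.004,0,0,0,-0.008,0,0,0,-0.012,0,0,0,-0.015,0,0,0,-0.015,0,0,0,-0.015,0,0,0,-0.015,0,0,0,-0.01,0,0,0,0,0,0,0,0,0,0]'

```text
time: 15.73
position: [539.2, 343.4, 120.6]
ee_rot: [-0.602, 0.37, -0.37, 0.603]
wrist_force: [0.1, -0.4, -2.6]
finger_gap: 23.3
```

```bash
python3 -c "
from h import *
plan([584.5,55,175],-96.3)
d=snap('scene','s10.png'); I=d['image'][:,:,::-1]; cv2.imwrite('pics/z10.png',cv2.resize(I[200:320,300:420],(600,600)))
"
```

```text
pos [539.2 343.4 120.6] a -63.12 tooly [ 0.002  0.001 -1.   ] F [ 0.1  -0.37 -2.57] gap 23.3 t 15.73
tool shift [ 0.2777 -0.0546 -0.0899] len 0.297
turn 0.5792
```

View pics/z10.png

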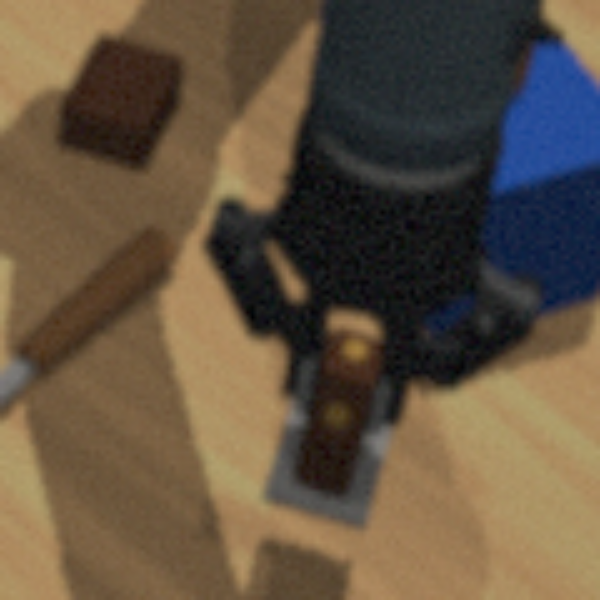

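The iron is held firmly by its wooden grip (gap 23.5 mm, about 2.3 N weight). I'll raise it, align it with the stone's azimuth (−6.3°), and move above the stone.

>>> carry_out --commands '[0,-0.01,0,0.08,0,-0.015,0,0.1,0,-0.015,0,0.1,0,-0.015,0,0.1,0,0,0,0.1,0,0,0,0.099,0.014,0,0.004,0,0.025,0,0.007,0,0.025,0,0.007,0,0.025,0,0.007,0]'

```text
time: 16.62
position: [552.9, 249.1, 172.6]
ee_rot: [-0.474, 0.526, -0.526, 0.471]
wrist_force: [0.2, -0.7, -2.6]
finger_gap: 23.5
```

>>> carry_out --commands '[0.025,0,0.007,0,0.025,0,0.007,0,0.025,0,0.007,0,0.025,0,0.007,0,0.025,0,0.007,0,0.025,0,0.007,0,0.015,0,0.004,0,0.01,0,0.003,0,0,0,0,0,0,0,0,0]'

```text
time: 17.45
position: [582.6, 72.0, 173.5]
ee_rot: [-0.472, 0.527, -0.526, 0.471]
wrist_force: [0.3, 0.9, -1.9]
finger_gap: 23.1
```

```bash
python3 -c "
from h import *
plan([584.4,55.2,140],-96.3)
"
```

```text
pos [582.6  72.  173.5] a -96.3 tooly [-0.002  0.    -1.   ] F [ 0.28  0.91 -1.91] gap 23.1 t 17.45
tool shift [0.0165 0.0335 0.0036] len 0.0375
turn -0.0
```

>>> carry_out --commands '[0.0085,0.006,0.002,0,0.008,0.01,0.0015,0,0,0.012,0,0,0,0.008,0,0,0,0,0,0,0,0,0,0]'

```text
time: 17.95
position: [583.7, 56.4, 136.7]
ee_rot: [-0.473, 0.527, -0.526, 0.471]
wrist_force: [0.4, 0.5, -1.9]
finger_gap: 23.4
```

```bash
python3 -c "
from h import *
d=snap('scene','s11.png'); I=d['image'][:,:,::-1]; cv2.imwrite('pics/z11a.png',cv2.resize(I[180:290,200:310],(390,390)))
d=snap('top','t11.png'); J=d['image'][:,:,::-1]; 
a=cv2.imread('pics/z11a.png'); b=cv2.resize(J[130:230,220:320],(390,390)); cv2.imwrite('pics/z11.png',np.hstack([a,b]))
plan([584.4,55.2,140],-96.3)
"
```

```text
pos [585.1  56.6 138.4] a -96.22 tooly [ 0.  0. -1.] F [ 0.63 -0.   -1.79] gap 23.4 t 18.05
tool shift [ 0.0014 -0.0016 -0.0006] len 0.0023
turn 0.0014
```

View pics/z11.png

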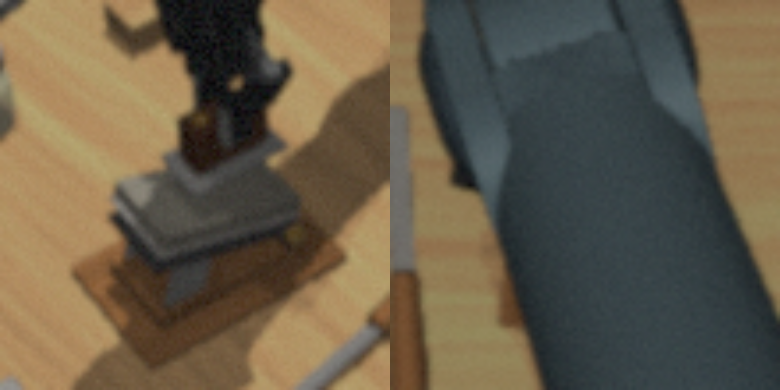

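The iron is level, held above the stone, with the plate at crop (225,160) over the face at (205,200). The arm hides it in the top view. I'll measure the plate's offset in the scene cloud.

```bash
python3 - <<'E'
from h import *
d=load('scene'); W=cloud(d)[180:290,200:310].reshape(-1,3); W=W[np.isfinite(W[:,2])]
U=R.from_euler('z',6.3,degrees=True).apply(W-[584.4,55.2,0])
k=(abs(U[:,0])<60)&(abs(U[:,1])<45)
U=U[k]
for lo in range(100,160,4):
    p=U[(U[:,2]>=lo)&(U[:,2]<lo+4)]
    if len(p)>5: print(lo,len(p),'x',np.percentile(p[:,0],[1,5,50,95,99]).round(1),'y',np.percentile(p[:,1],[1,5,50,95,99]).round(1))
E
```

```text
108 30 x [-38.7 -30.7   6.8  34.9  36.6] y [-17.   -6.9  21.9  24.3  24.7]
112 154 x [-38.8 -35.6  14.3  37.   37.6] y [-18.1 -14.3  15.8  24.4  25.3]
116 42 x [-34.5 -32.7   4.5  31.4  31.5] y [-5.3 -0.8 13.9 22.8 25.8]
120 31 x [-29.  -25.    5.7  29.1  29.6] y [ 1.5  5.  12.9 15.  15.7]
124 25 x [-24.  -22.    4.8  29.4  30.4] y [-6.3 -3.  13.8 15.5 15.6]
128 29 x [-28.8 -27.7  13.1  29.9  30.8] y [-6.  -3.8 13.2 15.6 15.8]
132 21 x [-26.3 -25.2  16.8  29.5  30.4] y [-6.   2.3 12.8 15.9 16.8]
136 16 x [-29.9 -28.3  17.2  29.4  29.8] y [-4.8 -2.9 11.7 17.4 20.2]
140 27 x [-27.8 -25.5  16.5  29.8  30.1] y [-3.9  2.  14.  19.6 21.9]
144 28 x [-27.9 -25.2   8.2  30.   30.1] y [-3.2  0.7 14.5 26.2 26.8]
148 33 x [-4.9 -2.9 13.5 29.5 30. ] y [-15.6 -12.1  12.5  25.8  27.5]
152 80 x [-2.9  1.8 13.8 28.3 29.4] y [-14.2 -10.1   3.7  27.   28.2]
156 33 x [-5.3 -3.4  9.1 23.4 26.5] y [-13.4 -10.4   5.7  27.2  28.4]
```

>>> carry_out --commands '[0.001,0.006,0.001,0,0,0.006,0,0,0,0.005,0,0,0,0.002,0,0,0,0,0,0,0,0,0,0]' --force 20

```text
time: 18.55
position: [585.6, 54.6, 119.0]
ee_rot: [-0.472, 0.527, -0.526, 0.472]
wrist_force: [0.1, -1.1, -1.9]
finger_gap: 23.6
```

>>> carry_out --commands '[0,0.001,0,0,0,0.001,0,0,0,0.001,0,0,0,0,0,0]'

```text
time: 18.88
position: [585.8, 54.6, 116.2]
ee_rot: [-0.472, 0.527, -0.527, 0.472]
wrist_force: [-0.4, -0.0, -1.8]
finger_gap: 23.3
```

>>> carry_out --commands '[0,0.001,0,0,0,0.001,0,0,0,0,0,0]'

```text
time: 19.13
position: [586.1, 54.6, 114.4]
ee_rot: [0.472, -0.527, 0.527, -0.472]
wrist_force: [-0.7, 0.0, -0.4]
finger_gap: 23.5
```

Contact is beginning at TCP z of about 114.5, as predicted. I'll continue in small steps.

>>> carry_out --commands '[0,0.001,0,0,0,0.001,0,0,0,0,0,0]'

```text
time: 19.38
position: [586.5, 54.6, 112.8]
ee_rot: [0.471, -0.526, 0.527, -0.472]
wrist_force: [0.5, -0.2, 1.3]
finger_gap: 23.3
```

>>> carry_out --commands '[0,0.001,0,0,0,0.001,0,0,0,0,0,0]'

```text
time: 19.63
position: [586.8, 54.6, 111.0]
ee_rot: [0.471, -0.526, 0.527, -0.472]
wrist_force: [0.2, -1.1, 4.6]
finger_gap: 23.8
```

```bash
python3 -c "
from h import *
plan([586,55.2,105],-96.3)
d=snap('scene','s12.png'); I=d['image'][:,:,::-1]; cv2.imwrite('pics/z12.png',cv2.resize(I[180:290,200:310],(600,600)))
"
```

```text
pos [586.8  54.6 111. ] a -96.29 tooly [ 0.002  0.    -1.   ] F [ 0.25 -1.08  4.56] gap 23.8 t 19.63
tool shift [-0.0005  0.006  -0.0009] len 0.0061
turn 0.0002
```

View pics/z12.png

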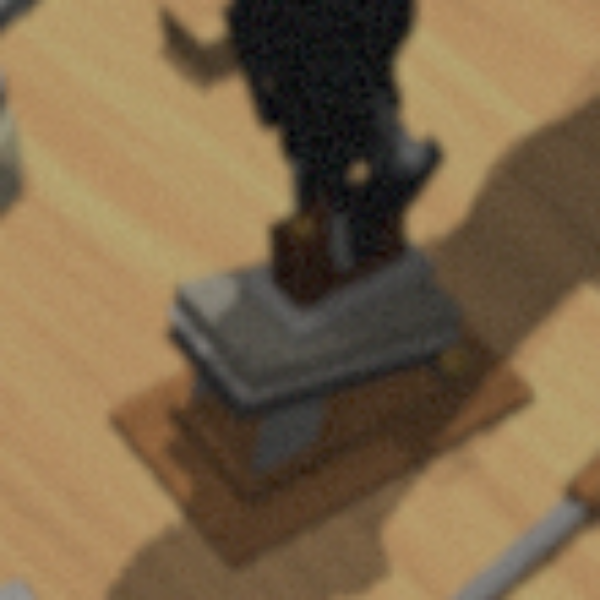

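The far edge of the iron bears on the stone with about 6.5 N so far. It's mostly the bed yielding, not the iron tilting. I'll press on in small steps.

>>> carry_out --commands '[0,0.001,0,0,0,0.001,0,0,0,0,0,0]'

```text
time: 19.93
position: [586.7, 54.8, 109.0]
ee_rot: [0.471, -0.526, 0.527, -0.472]
wrist_force: [-1.1, -0.8, 5.6]
finger_gap: 23.6
```

>>> carry_out --commands '[0,0.001,0,0,0,0.001,0,0,0,0,0,0]'

```text
time: 20.18
position: [585.9, 54.9, 106.9]
ee_rot: [-0.472, 0.527, -0.527, 0.472]
wrist_force: [-2.5, 0.0, 6.9]
finger_gap: 23.7
```

```bash
python3 -c "
from h import *
plan([586,55.2,105],-96.3)
d=snap('scene','s13.png'); I=d['image'][:,:,::-1]; cv2.imwrite('pics/z13.png',cv2.resize(I[180:290,200:310],(600,600)))
"
```

```text
pos [585.9  54.9 106.9] a -96.27 tooly [-0. -0. -1.] F [-2.53  0.04  6.91] gap 23.7 t 20.18
tool shift [-0.0003  0.0019  0.0001] len 0.002
turn 0.0006
```

View pics/z13.png

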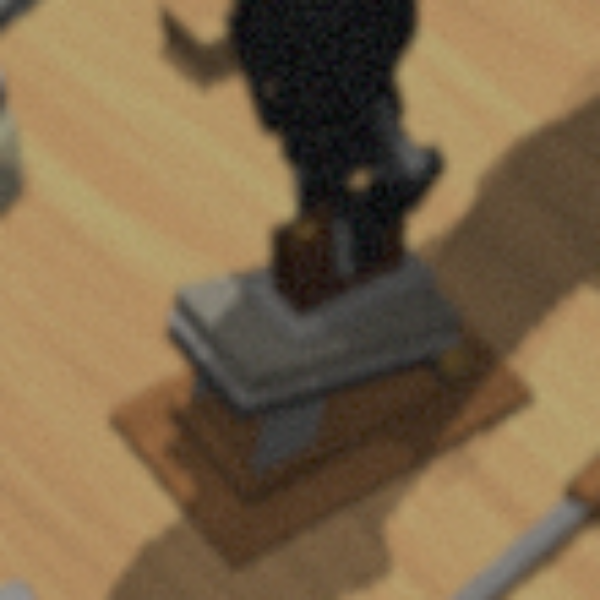

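Force is rising slower than the bed's stiffness would give, so the iron is tilting in the pads. I'll continue.

>>> carry_out --commands '[0,0.001,0,0,0,0.001,0,0,0,0,0,0]'

```text
time: 20.48
position: [585.1, 55.0, 104.8]
ee_rot: [-0.472, 0.527, -0.526, 0.471]
wrist_force: [-3.2, 0.1, 7.0]
finger_gap: 23.5
```

>>> carry_out --commands '[0,0.001,0,0,0,0.001,0,0,0,0,0,0]'

```text
time: 20.73
position: [584.3, 55.1, 102.7]
ee_rot: [-0.473, 0.527, -0.526, 0.471]
wrist_force: [-4.1, -1.0, 8.0]
finger_gap: 23.2
```

```bash
python3 -c "
from h import *
plan([586,55.2,101],-96.3)
d=snap('scene','s14.png'); I=d['image'][:,:,::-1]; cv2.imwrite('pics/z14.png',cv2.resize(I[180:290,200:310],(600,600)))
"
```

```text
pos [584.3  55.1 102.7] a -96.25 tooly [-0.003 -0.    -1.   ] F [-4.1  -0.99  8.  ] gap 23.2 t 20.73
tool shift [-0.0003  0.0017  0.0017] len 0.0024
turn 0.0008
```

View pics/z14.png

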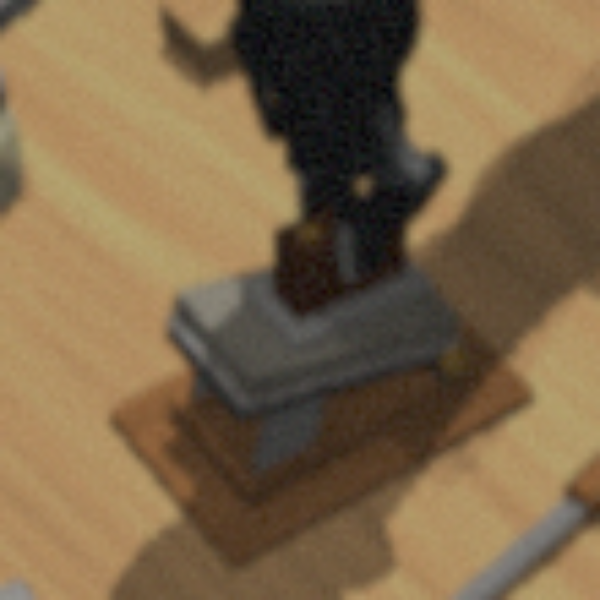

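```bash
cat > tilt.py <<'E'
from h import *
def run(d=None):
    d=d or load('scene'); W=cloud(d)[180:290,200:310].reshape(-1,3); W=W[np.isfinite(W[:,2])]
    U=R.from_euler('z',6.3,degrees=True).apply(W-[596.1,55,0])
    def fit(k,n):
        p=U[k]; 
        if len(p)<12: print(n,len(p)); return
        A=np.c_[p[:,0],p[:,1],np.ones(len(p))]
        for _ in range(4):
            c=np.linalg.lstsq(A,p[:,2],rcond=None)[0]; r=p[:,2]-A@c; k=abs(r)<max(1.5,2*r.std()); p=p[k];A=A[k]
        print(n,len(p),'slope x %.3f y %.3f z0 %.2f'%tuple(c),'tilt',np.arctan(c[0]).round(3),'res',r.std().round(2),'xr',p[:,0].min().round(),p[:,0].max().round())
    S=(abs(U[:,0])<56)&(abs(U[:,1])<31)&(abs(U[:,2]-80-.295*U[:,0])<14)
    pl=(abs(U[:,0]+0)<36)&(U[:,1]>16)&(U[:,1]<21)
    fit(S&((U[:,0]>42)|(U[:,1]>27)),'stone')
    fit(S&pl,'plate strip')
    # block far (+x) end face
    b=(U[:,2]>88)&(U[:,2]<125)&(U[:,0]>8)&(U[:,0]<34)&(abs(U[:,1]-1)<11)
    p=U[b]; 
    A=np.c_[p[:,2],np.ones(len(p))]
    h=p[:,2]
    for lo in range(88,125,5):
        q=p[(h>=lo)&(h<lo+5)]
        if len(q)>4: print('  blk z',lo,len(q),'x95',np.percentile(q[:,0],[50,95]).round(1))
run()
E
python3 tilt.py
```

```text
stone 152 slope x 0.303 y -0.008 z0 71.98 tilt 0.295 res 1.48 xr -51.0 56.0
plate strip 74 slope x 0.205 y -0.438 z0 85.87 tilt 0.203 res 5.46 xr -36.0 36.0
  blk z 88 12 x95 [20.7 22.6]
  blk z 93 9 x95 [19.8 21.7]
  blk z 98 13 x95 [19.4 20.7]
  blk z 103 12 x95 [19.1 20.8]
  blk z 108 10 x95 [18.2 19.8]
  blk z 113 16 x95 [17.9 19.2]
  blk z 118 19 x95 [15.9 18.3]
  blk z 123 10 x95 [12.4 17.3]
```

The block's end face leans about 0.13 rad against the stone's 0.29, so the iron is pivoting at a friction-limited load of about 10 N. I'll keep going down gently until it is flush, then ease back.

>>> carry_out --commands '[0,0.001,0,0,0,0.001,0,0,0,0,0,0]'

```text
time: 21.03
position: [583.5, 55.1, 100.5]
ee_rot: [-0.473, 0.528, -0.525, 0.471]
wrist_force: [-6.0, 0.2, 7.8]
finger_gap: 23.3
```

>>> carry_out --commands '[0,0.001,0,0,0,0.001,0,0,0,0,0,0]'

```text
time: 21.28
position: [582.3, 55.2, 98.1]
ee_rot: [-0.474, 0.528, -0.525, 0.47]
wrist_force: [-7.1, -0.3, 9.7]
finger_gap: 23.4
```

```bash
python3 -c "
from h import *
plan([586,55.2,97],-96.3)
d=snap('scene','s15.png'); I=d['image'][:,:,::-1]; cv2.imwrite('pics/z15.png',cv2.resize(I[180:290,200:310],(600,600)))
import tilt"
```

```text
pos [582.3  55.2  98.1] a -96.23 tooly [-0.008 -0.001 -1.   ] F [-7.08 -0.26  9.66] gap 23.4 t 21.28
tool shift [-0.0004  0.001   0.0037] len 0.0038
turn 0.0012
stone 152 slope x 0.325 y 0.001 z0 70.53 tilt 0.314 res 1.44 xr -52.0 56.0
plate strip 61 slope x 0.251 y -0.283 z0 81.39 tilt 0.246 res 4.07 xr -35.0 34.0
  blk z 88 16 x95 [19.8 21.6]
  blk z 93 10 x95 [18.  20.3]
  blk z 98 14 x95 [18.1 20.2]
  blk z 103 12 x95 [16.9 18.6]
  blk z 108 9 x95 [16.5 17.7]
  blk z 113 15 x95 [15. 17.]
  blk z 118 22 x95 [12.7 16.2]
```

View pics/z15.png

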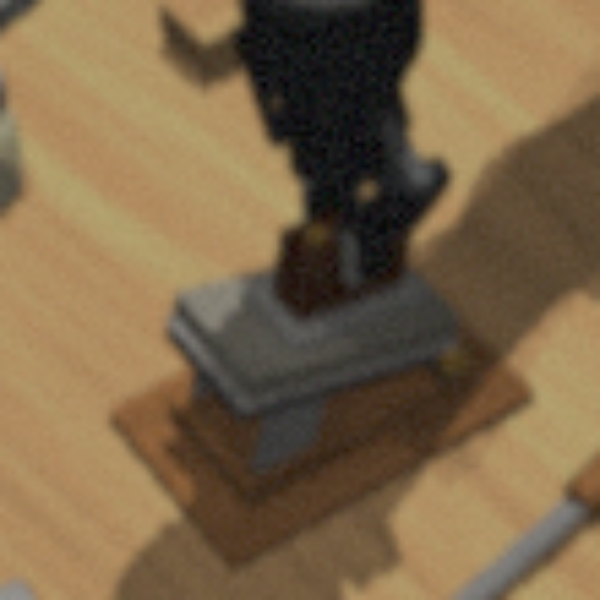

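Tilt is about 0.19 now. The edge friction (wrist Fx −7 N) opposes the pivoting. Dragging slightly downslope reverses that friction and helps it pitch up.

>>> carry_out --commands '[0,0,-0.002,0,0,0,-0.002,0,0,0,-0.002,0,0,0,-0.002,0,0,0,0,0]'

```text
time: 21.75
position: [578.6, 55.7, 98.9]
ee_rot: [0.471, -0.526, 0.527, -0.473]
wrist_force: [0.9, 0.5, 3.9]
finger_gap: 23.4
```

```bash
python3 -c "
from h import *
plan([586,55.2,97],-96.3)
d=snap('scene','s16.png'); I=d['image'][:,:,::-1]; cv2.imwrite('pics/z16.png',cv2.resize(I[180:290,200:310],(600,600)))
import tilt"
```

```text
pos [578.6  55.7  98.9] a -96.27 tooly [ 0.002  0.    -1.   ] F [0.9  0.53 3.89] gap 23.4 t 21.75
tool shift [-0.0003  0.0019  0.0074] len 0.0076
turn 0.0005
stone 173 slope x 0.311 y -0.030 z0 75.66 tilt 0.302 res 2.05 xr -54.0 56.0
plate strip 38 slope x 0.228 y -0.293 z0 86.17 tilt 0.224 res 1.08 xr -34.0 36.0
  blk z 88 25 x95 [22.1 29.1]
  blk z 93 15 x95 [16.7 19.1]
  blk z 98 12 x95 [15.7 17.6]
  blk z 103 9 x95 [15.1 16.2]
  blk z 108 12 x95 [14.1 15.9]
  blk z 113 12 x95 [11.9 14.2]
  blk z 118 14 x95 [10.9 12.5]
```

>>> carry_out --commands '[0,-0.006,0,0,0,-0.008,0.003,0,0,0,0.005,0,0,0,0.005,0,0,0,0,0,0,0,0,0]'

```text
time: 22.3
position: [590.6, 53.8, 111.5]
ee_rot: [-0.472, 0.527, -0.526, 0.471]
wrist_force: [0.2, -0.2, -1.7]
finger_gap: 23.2
```

```bash
python3 -c "
from h import *
plan([590,55.2,105],-96.3)
d=snap('scene','s17.png'); I=d['image'][:,:,::-1]; cv2.imwrite('pics/z17.png',cv2.resize(I[180:290,200:310],(600,600)))
import tilt"
```

```text
pos [590.6  53.8 111.5] a -96.31 tooly [-0.002  0.    -1.   ] F [ 0.23 -0.17 -1.71] gap 23.2 t 22.3
tool shift [-0.0013  0.0065 -0.0007] len 0.0067
turn -0.0002
stone 239 slope x 0.323 y -0.066 z0 77.67 tilt 0.312 res 3.57 xr -56.0 56.0
plate strip 88 slope x 0.289 y 0.083 z0 84.43 tilt 0.282 res 5.11 xr -36.0 35.0
  blk z 93 9 x95 [22.9 32.5]
  blk z 98 19 x95 [20.9 32.8]
  blk z 103 17 x95 [29.4 32.1]
  blk z 108 17 x95 [27.1 30.7]
  blk z 113 18 x95 [26.4 29.9]
  blk z 118 16 x95 [26.5 29.1]
  blk z 123 9 x95 [24.2 25.9]
```

View pics/z17.png

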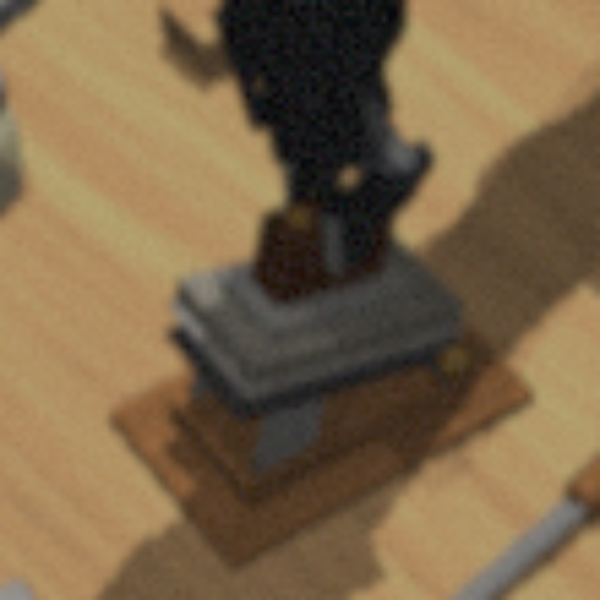

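The iron holds its partial tilt, hovering just above the face. I'll descend again with a slight downslope drag towards the target.

>>> carry_out --commands '[-0.0013,0.0015,0.001,0,0,0.0015,0,0,0,0.0015,0,0,0,0,0,0,0,0,0,0]'

```text
time: 22.77
position: [591.6, 55.3, 107.5]
ee_rot: [-0.472, 0.527, -0.526, 0.472]
wrist_force: [0.4, 0.5, -1.6]
finger_gap: 23.3
```

>>> carry_out --commands '[0,0.0015,-0.0008,0,0,0.0015,-0.0008,0,0,0.001,-0.0008,0,0,0,0,0]'

```text
time: 23.1
position: [590.4, 55.6, 104.5]
ee_rot: [0.471, -0.526, 0.527, -0.472]
wrist_force: [0.1, -2.0, 0.9]
finger_gap: 23.1
```

>>> carry_out --commands '[0,0.001,-0.001,0,0,0.001,-0.001,0,0,0,0,0]'

```text
time: 23.35
position: [588.5, 55.9, 102.6]
ee_rot: [0.471, -0.526, 0.527, -0.473]
wrist_force: [1.3, 0.1, 2.7]
finger_gap: 23.5
```

```bash
python3 -c "
from h import *
plan([586,55.2,101],-96.3)
d=snap('scene','s18.png'); I=d['image'][:,:,::-1]; cv2.imwrite('pics/z18.png',cv2.resize(I[180:290,200:310],(600,600)))
import tilt"
```

```text
pos [588.5  55.9 102.6] a -96.28 tooly [ 0.002  0.    -1.   ] F [1.27 0.08 2.67] gap 23.5 t 23.35
tool shift [ 0.001   0.0016 -0.0024] len 0.003
turn 0.0004
stone 188 slope x 0.318 y -0.038 z0 75.45 tilt 0.308 res 2.41 xr -53.0 56.0
plate strip 42 slope x 0.274 y 0.002 z0 82.05 tilt 0.267 res 1.18 xr -35.0 34.0
  blk z 88 17 x95 [30.4 33.4]
  blk z 93 14 x95 [27.9 29.2]
  blk z 98 9 x95 [26.5 28.2]
  blk z 103 12 x95 [26.  27.3]
  blk z 108 14 x95 [24.  25.8]
  blk z 113 12 x95 [22.7 24.3]
  blk z 118 11 x95 [21.1 21.9]
```

View pics/z18.png

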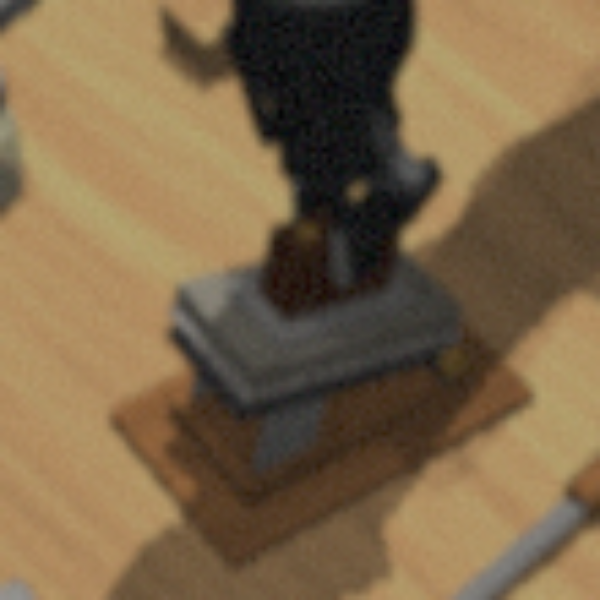

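Tilt is about 0.25–0.27, nearly the stone's 0.29. I'll press a little deeper with a small drag to seat it.

>>> carry_out --commands '[0,0.001,-0.0007,0,0,0.001,-0.0007,0,0,0.001,-0.0007,0,0,0,0,0]'

```text
time: 23.73
position: [586.3, 56.1, 99.4]
ee_rot: [0.471, -0.526, 0.527, -0.472]
wrist_force: [1.9, -0.3, 5.0]
finger_gap: 23.4
```

>>> carry_out --commands '[0,0.001,-0.0005,0,0,0.001,-0.0005,0,0,0,0,0]'

```text
time: 23.98
position: [586.5, 56.1, 98.3]
ee_rot: [0.471, -0.526, 0.528, -0.473]
wrist_force: [2.4, 0.1, 7.8]
finger_gap: 23.5
```

```bash
python3 -c "
from h import *
plan([586,55.2,101],-96.3)
d=snap('scene','s19.png'); I=d['image'][:,:,::-1]; cv2.imwrite('pics/z19.png',cv2.resize(I[180:290,200:310],(600,600)))
import tilt"
```

```text
pos [586.5  56.1  98.3] a -96.28 tooly [ 0.004  0.    -1.   ] F [2.45 0.12 7.82] gap 23.5 t 23.98
tool shift [ 0.0009 -0.0027 -0.0004] len 0.0029
turn 0.0003
stone 160 slope x 0.309 y -0.022 z0 73.66 tilt 0.3 res 1.43 xr -54.0 56.0
plate strip 33 slope x 0.298 y 0.147 z0 75.74 tilt 0.289 res 0.69 xr -36.0 36.0
  blk z 88 21 x95 [28.  32.8]
  blk z 93 12 x95 [25.6 27.1]
  blk z 98 11 x95 [24.5 25.9]
  blk z 103 11 x95 [22.9 25.1]
  blk z 108 13 x95 [22.1 24. ]
  blk z 113 15 x95 [19.8 21.3]
  blk z 118 17 x95 [14.7 19.8]
  blk z 123 17 x95 [14.3 19.9]
```

View pics/z19.png

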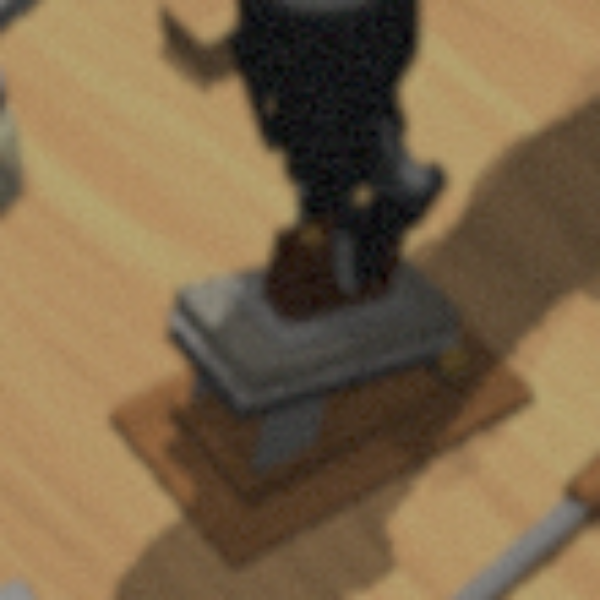

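The plate slope is about 0.29, equal to the stone's, and the force gradient is now the bed's own. I'll give one slightly deeper press to seat it, then ease back along the normal.

>>> carry_out --commands '[0,0.001,0,0,0,0.0005,0,0,0,0,0,0]'

```text
time: 24.28
position: [586.8, 56.1, 97.3]
ee_rot: [0.471, -0.526, 0.528, -0.473]
wrist_force: [1.4, -0.2, 9.5]
finger_gap: 23.6
```

>>> carry_out --commands '[0,-0.001,-0.0003,0,0,-0.001,-0.0003,0,0,0,0,0,0,0,0,0]'

```text
time: 24.62
position: [585.7, 56.2, 98.7]
ee_rot: [0.471, -0.526, 0.528, -0.473]
wrist_force: [1.4, -0.7, 6.0]
finger_gap: 23.5
```

```bash
python3 -c "
from h import *
plan([586,55.2,101],-96.3)
d=snap('scene','s20.png'); I=d['image'][:,:,::-1]; cv2.imwrite('pics/z20.png',cv2.resize(I[210:270,225:295],(700,600),interpolation=cv2.INTER_CUBIC))
import tilt"
```

```text
pos [585.7  56.2  98.7] a -96.29 tooly [ 0.004  0.    -1.   ] F [ 1.4  -0.71  6.  ] gap 23.5 t 24.62
tool shift [ 0.001  -0.0023  0.0005] len 0.0025
turn 0.0002
stone 172 slope x 0.310 y -0.024 z0 74.03 tilt 0.301 res 2.18 xr -53.0 56.0
plate strip 36 slope x 0.288 y -0.068 z0 80.90 tilt 0.281 res 1.04 xr -35.0 34.0
  blk z 88 21 x95 [27.7 33.4]
  blk z 93 13 x95 [24.4 27.7]
  blk z 98 12 x95 [23.9 26.1]
  blk z 103 11 x95 [21.8 24.2]
  blk z 108 16 x95 [20.9 22.4]
  blk z 113 8 x95 [19.  20.8]
  blk z 118 19 x95 [17.6 19.7]
  blk z 123 16 x95 [13.5 17.7]
```

View pics/z20.png

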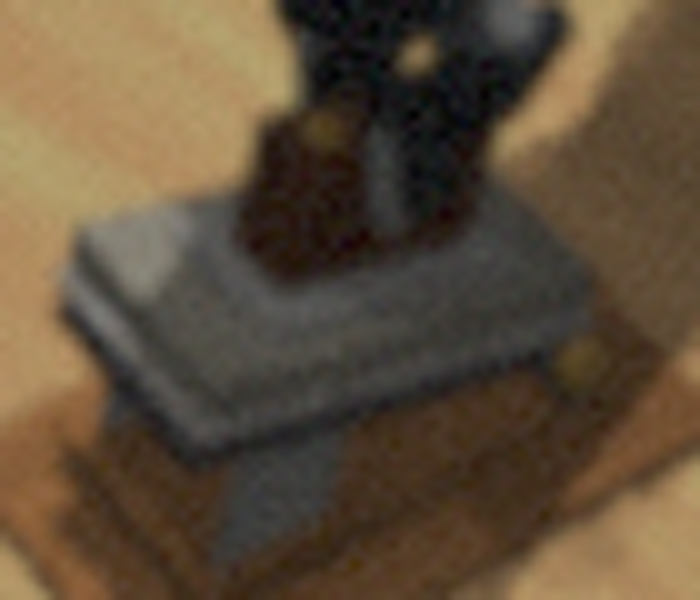

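```bash
python3 - <<'E'
from h import *
d=load('scene'); W=cloud(d)[180:290,200:310].reshape(-1,3); W=W[np.isfinite(W[:,2])]
U=R.from_euler('z',6.3,degrees=True).apply(W-[596.1,55,0])
th=.29; z0=74.
S=np.c_[U[:,0]*np.cos(th)+(U[:,2]-z0)*np.sin(th),U[:,1],-U[:,0]*np.sin(th)+(U[:,2]-z0)*np.cos(th)]
S=S[(abs(S[:,0])<75)&(abs(S[:,1])<45)]
for lo,hi in((-8,-4),(-3,3),(3,6),(8,12),(12,16),(16,20),(20,25),(25,30)):
    p=S[(S[:,2]>=lo)&(S[:,2]<hi)]
    print(lo,hi,len(p),'s',np.percentile(p[:,0],[1,5,50,95,99]).round(1),'y',np.percentile(p[:,1],[1,5,50,95,99]).round(1))
# height over stone plane: map on grid
for yl in range(-32,36,6):
    r=[]
    for xl in range(-60,60,8):
        k=(S[:,0]>=xl)&(S[:,0]<xl+8)&(S[:,1]>=yl)&(S[:,1]<yl+6)
        r.append('%5.1f'%np.median(S[k,2]) if k.sum()>1 else '  .  ')
    print(yl,' '.join(r))
E
```

```text
-8 -4 67 s [-45.9 -37.3  36.4  60.   60.7] y [-31.5 -19.5  29.4  31.5  32.2]
-3 3 356 s [-56.7 -53.1  33.3  57.9  59.5] y [-33.6 -29.9  14.8  30.5  31.6]
3 6 140 s [-46.1 -34.3  17.6  42.5  48. ] y [-28.4 -19.6  14.7  25.8  30. ]
8 12 33 s [-21.6 -19.3  12.1  31.8  32.3] y [-8.9 -4.1 12.1 14.2 18.7]
12 16 31 s [-27.2 -25.5  10.6  31.4  32.4] y [-4.2 -1.4 12.1 14.8 15.5]
16 20 28 s [-22.2 -18.3  18.1  32.3  33.2] y [-5.3 -2.  12.1 14.7 14.9]
20 25 28 s [-27.6 -23.8  24.   31.2  32.6] y [-9.3 -6.9 11.5 15.1 18.1]
25 30 29 s [-26.2 -23.8  21.2  31.6  31.9] y [-7.1 -4.7 11.7 17.3 18.4]
-32   .     .     .     .     .     .     .     .     .     1.1   2.0  -1.4 -57.7 -72.4 -13.6
-26   .     .     .     .     .     .     .     .     .     .    67.5 -31.6 -61.6 -71.7 -11.8
-20   .     .     .     .     .     .     .     .    59.2  61.5  65.3   4.7   3.6 -74.1 -21.3
-14   0.7   .     .     .     .     .     .    49.4  50.7  60.1  83.2  63.8   2.4 -69.3 -10.9
-8   1.3   1.6   .     .     .     .     .    44.8  44.6  45.3  45.8  27.5   4.5 -69.4 -10.1
-2   0.5   1.8   .     .     .     .     .     .    45.1  45.7 -61.5  18.1   0.1 -72.6 -15.9
4   1.7   1.2   2.7   .     .   -51.9   .     .     .    45.7  45.5  21.8  -0.3 -69.9 -22.7
10   1.6   1.1   2.3   4.5  15.5  12.1   8.1   9.7  21.9  27.5  24.4  23.3  54.0 -69.3 -12.9
16   2.0  -2.3 -41.9 -22.7 -43.2 -48.1 -51.9 -24.4  37.0  47.4  68.4  92.9 115.1 -66.7 -13.7
22 -23.8 -38.2 -22.4 -11.8 -10.9  -0.6 -22.2   4.7  35.9   3.4   0.8 -17.7 -34.4 -26.4 -13.8
28 -26.6 -22.6 -21.2 -24.8 -26.6 -21.4 -20.5 -22.9 -23.5 -14.6 -24.3 -15.2 -12.6 -22.7 150.3
34 -26.3 -42.8 -54.6 -58.2 -61.2 -65.1 -66.4 -68.3 -70.9 -72.5 143.0 153.8 155.9 167.7 175.5
```

The iron sits centred to about 1 mm in both directions: block ends at s ±31, block side at y 12, stone spanning −57..60 and ±32. I'll average the static force to judge the depth.

>>> carry_out --commands '[0,0,0,0,0,0,0,0]'

```text
time: 24.83
position: [585.7, 56.2, 98.7]
ee_rot: [0.471, -0.526, 0.527, -0.473]
wrist_force: [1.9, -0.2, 6.4]
finger_gap: 23.2
```

>>> carry_out --commands '[0,0,0,0,0,0,0,0]'

```text
time: 25.0
position: [585.6, 56.2, 98.6]
ee_rot: [0.471, -0.526, 0.527, -0.473]
wrist_force: [0.5, -0.3, 6.3]
finger_gap: 23.7
```

>>> carry_out --commands '[0,0,0,0,0,0,0,0]'

```text
time: 25.17
position: [585.7, 56.2, 98.7]
ee_rot: [0.471, -0.526, 0.527, -0.473]
wrist_force: [1.3, -0.1, 6.7]
finger_gap: 23.7
```

>>> carry_out --commands '[0,0,0,0,0,0,0,0]'

```text
time: 25.33
position: [585.6, 56.2, 98.6]
ee_rot: [0.471, -0.526, 0.528, -0.473]
wrist_force: [1.7, -0.7, 6.6]
finger_gap: 23.3
```

The normal force is about 7.5 N, so about 4.6 mm deep. I'll ease up by about 0.6 mm.

>>> carry_out --commands '[0,-0.0006,-0.0002,0,0,0,0,0,0,0,0,0]'

```text
time: 25.58
position: [585.1, 56.3, 99.0]
ee_rot: [0.471, -0.526, 0.527, -0.473]
wrist_force: [1.2, -0.5, 5.9]
finger_gap: 23.1
```

>>> carry_out --commands '[0,0,0,0,0,0,0,0]'

```text
time: 25.75
position: [585.1, 56.2, 99.0]
ee_rot: [0.471, -0.526, 0.527, -0.473]
wrist_force: [1.2, 0.6, 5.9]
finger_gap: 23.3
```

>>> carry_out --commands '[0,0,0,0,0,0,0,0]'

```text
time: 25.92
position: [585.1, 56.3, 98.9]
ee_rot: [0.471, -0.526, 0.527, -0.473]
wrist_force: [1.3, -1.2, 5.7]
finger_gap: 23.6
```

>>> carry_out --commands '[0,0,0,0,0,0,0,0]'

```text
time: 26.08
position: [585.1, 56.2, 98.9]
ee_rot: [0.471, -0.526, 0.527, -0.473]
wrist_force: [0.9, 0.8, 5.8]
finger_gap: 23.4
```

```bash
python3 - <<'E'
from h import *
plan([586,55.2,101],-96.3)
Ws=[]
for i in range(6):
    d=snap('scene','s21.png' if i==0 else None); Ws.append(cloud(d)); 
    s=status.get_state(); print(s['wrist_force'].round(2),s['moment'].round(3))
W=np.nanmean(Ws,0)[180:290,200:310]; np.save('wfin.npy',W)
W=W.reshape(-1,3); W=W[np.isfinite(W[:,2])]
U=R.from_euler('z',6.3,degrees=True).apply(W-[596.1,55,0])
pl=U[:,2]-.297*U[:,0]
def lin(k,n):
    p=U[k]; A=np.c_[p[:,0],p[:,1],np.ones(len(p))]
    for _ in range(5):
        c=np.linalg.lstsq(A,p[:,2],rcond=None)[0]; r=p[:,2]-A@c; j=abs(r)<1.2; j=j if j.sum()>20 else abs(r)<3; p=p[j];A=A[j]
    print(n,len(p),c.round(3),'tilt',np.arctan(c[0]).round(3),'res',r.std().round(2))
lin((((U[:,0]>42)&(U[:,0]<54)&(abs(U[:,1])<28))|((U[:,1]>25)&(U[:,1]<30)&(abs(U[:,0])<52))|((U[:,0]<-42)&(U[:,0]>-52)&(abs(U[:,1])<28)))&(pl>68)&(pl<82),'stone')
lin((U[:,1]>14.5)&(U[:,1]<20.5)&(abs(U[:,0])<34)&(pl>74)&(pl<86),'plate')
# block end-face
th=.29
q=U[(U[:,1]>-9)&(U[:,1]<11)]; c=None
b=q[(q[:,2]>93)&(q[:,2]<118)&(q[:,0]>10)&(q[:,0]<32)]
A=np.c_[b[:,2],b[:,1],np.ones(len(b))];x=b[:,0]
for _ in range(6):
    c=np.linalg.lstsq(A,x,rcond=None)[0]; r=x-A@c; j=abs(r)<max(1.2,2*r.std()); A=A[j];x=x[j]
print('endface',len(x),c.round(3),r.std().round(2),'tilt',np.arctan(-c[0]).round(3))
E
```

```text
pos [585.1  56.2  98.9] a -96.28 tooly [ 0.003  0.    -1.   ] F [0.88 0.82 5.78] gap 23.4 t 26.08
tool shift [ 0.0009 -0.0021  0.001 ] len 0.0025
turn 0.0003
[1.81 0.05 6.91] [-0.229 -0.631 -0.029]
[ 0.65 -0.84  6.25] [-0.202 -0.595  0.006]
[ 1.85 -0.1   5.12] [-0.158 -0.558 -0.007]
[ 2.15 -0.3   6.79] [-0.145 -0.53  -0.058]
[ 1.21 -1.04  5.66] [-0.193 -0.604  0.026]
[1.49 0.04 6.36] [-0.172 -0.598  0.066]
stone 121 [ 2.9500e-01 -2.6000e-02  7.5581e+01] tilt 0.287 res 0.43
plate 43 [ 3.0100e-01 -3.3000e-02  8.0205e+01] tilt 0.292 res 0.48
endface 51 [-2.8800e-01 -1.8000e-02  5.2424e+01] 0.45 tilt 0.28
```

The averaged depth fits agree: stone tilt 0.287, plate 0.292, block end face 0.28. The plate top lies about 4.3 mm above the stone, so it is flush, and the depth is about 4.3 mm by both force and vision. One last trim, then a check of the tray.

>>> carry_out --commands '[0,-0.0004,-0.0001,0,0,0,0,0,0,0,0,0,0,0,0,0]'

```text
time: 26.72
position: [584.9, 56.3, 99.2]
ee_rot: [0.471, -0.526, 0.527, -0.473]
wrist_force: [0.7, 0.3, 6.2]
finger_gap: 23.6
```

```bash
python3 - <<'E'
from h import *
F=[]
for i in range(6):
    d=snap('scene','s22.png'); F.append(status.get_state()['wrist_force'])
F=np.mean(F,0)+[0,0,1.8]; n=np.array([-.28,.035,.96]); print(F.round(2),'Fn',F@n,'depth',(F@n-.5)/1.5)
plan([586,55.2,101],-96.3)
snap('top','t22.png')
E
```

```text
[ 1.63 -0.15  7.39] Fn 6.6310412224217945 depth 4.087360814947863
pos [584.9  56.3  99.2] a -96.28 tooly [ 0.003  0.    -1.   ] F [ 1.23 -0.17  4.86] gap 23.1 t 27.02
tool shift [ 0.001  -0.0018  0.0012] len 0.0023
turn 0.0003
```

View pics/s22.png

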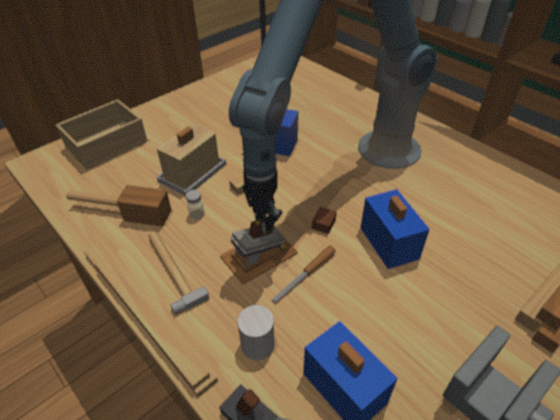

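The cap stands in the tray at (190,160), the iron is pressed on the stone at (258,237), and everything else is untouched. The normal force is 6.6 N, so about 4.1 mm deep. I'm handing in.

```bash
python3 -c "
from plant import arm
print(arm.hand_in())"
```

```text
the job is handed in; nothing more can be done
None
```

I lifted the plywood cap clear of the stage, set it upright in the tray and released it, then pressed the plane iron onto the stone. I handed in at about 27 s with the iron still gripped and pressed; no verdict was reported.

- **Cap:** the wrist force changed from −3.5 to +3.2 N as it touched down, before I let go. Afterwards the hood top measured about 120 mm, where the given sizes put it. It sits within about 2 mm of the tray's centre and at the tray's angle.
- **Tilting the iron:** the tool cannot tilt, so I let the iron pivot in lightly closed pads against the stone, with a slight drag down the slope. On the way the stone was briefly pushed to about its stop, at roughly 13 N, and then eased back.
- **Flushness:** the stone's slope measured 0.287 rad, the plate's 0.292 and the grip block's end face 0.28. The plate top measured about 4.3 mm above the stone, against a true 4 mm.
- **Position:** the iron is within about 1 mm of the stone's centre.
- **Depth:** the last force average, 6.6 N, puts the stone about 4.1 mm down its 8 mm travel. Depth images before the final small trim gave about 4.3 mm.

**Disagreements:** the two cameras differ by about 4 mm in x, so I used relative and averaged measurements. The top view of the iron was blocked by the arm, so the flushness check comes from the scene camera only.

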